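# Set the covered speed dial of a tube shaker

## Task

The tube shaker is set slower than the protocol asks. Flip its clear splash guard up and right back by the orange tab so that it stands open by itself, then turn the black speed dial clockwise until its white line points at the red marker. Finally lower the guard gently, without letting it drop, until it is fully closed over the dial again, and leave the red marker and the things standing around where they are.

Things in the scene. Friction and masses are not known exactly. Their poses are not given: they have to be found in the camera images.
- shaker: Tube shaker, fixed: white and blue case 350 mm deep (x), 230 mm wide (y), control deck 85 mm above the bench. Origin on the bench straight below the dial's axis; x runs from its front (robot side) to its rear, z up. Front face at x = -56 mm, sides at y = +-115 mm; the tube platform (tubes to 132 mm high) begins at x = 123 mm. Only the dial and the stop bar stand on the deck when the guard is open.
- guard (a joint): Clear hood 112 mm long (x), 120 wide (y), 40 high, wall 3 mm, open below, about 120 g, hinged along its rear lower edge behind the dial. 0 = closed over the dial; grows as the front rises (it turns up and back, to the shaker's rear); 1.85 rad = leaning back on its stop, a low rubber bar. Free hinge, no spring: past about 1.3 rad it falls back on its stop and stays, below that it falls shut.
- guard_hinge (a point): Fixed point on the shaker at the middle of the guard's hinge axis, 62 mm behind the dial's axis (shaker x = 62 mm) and 91 mm above the bench. The hinge axis runs along the shaker's y.
- guard_tab (a point): Moves with the guard: grip point of the orange tab, a flat paddle 28 mm wide (shaker y), 8 thick, sticking out 37 mm from the middle of the hood's front wall; the point is 26 mm out from that wall. Closed: 138 mm in front of the hinge axis and 12 mm above it (103 mm above the bench). Pinched across its width, by its two sides, it can pivot between the fingers while an upright hand follows the arc.
- dial (a joint): Speed dial's angle in rad, 0 at the low end of its scale, growing clockwise seen from above, range 0 to 5.236 (300 degrees). Stays where it is left; turning it takes about 0.05 N m. The white line points along (cos, sin)(2.618 - value) in the shaker's x, y.
- dial_grip (a point): On the dial's axis, 111 mm above the bench. The dial is a black disc 56 mm across and 4 mm thick, its top 91 mm above the bench, with an upright grip bar across its middle: 46 mm long along the white line, 12 mm thick, from 91 to 117 mm above the bench.
- dial_line (a point): End of the dial's white line, on the disc's rim, 28 mm from its axis. The white line on top of the bar shows the same direction.
- red_mark (a point): The point on the dial's rim at which the red marker on the scale points, 28 mm from the dial's axis, at the same height as dial_line. The marker is a flat red pointer beside the rim (radius 30 to 48 mm), different in each run; it sits stiffly, 4 mm high over the deck, and is not to be moved.
- tube_rack: Bystander: clear rack of white-capped tubes, 150 x 80 mm, 56 mm high with the caps, origin at the centre of its underside; stands left of the shaker.
- tip_box: Bystander: clear tip box with red deck and pink tips, 122 x 84 mm, lid standing open behind (130 mm high), origin at the centre of its underside.
- cooler: Bystander: yellow cooling block with tubes, 130 x 90 x 48 mm (60 mm with tubes), origin at the centre of its underside; stands right of the shaker.
- pipette: Bystander: white pipette with yellow button lying on the bench, about 250 mm long, 26 mm thick, origin below its middle.
- marker_pen: Bystander: white and blue pen, 136 mm long, 13 mm thick, lying on the bench in front of the shaker, origin below its middle.
- reagent: Bystander: small amber jar with blue lid, 44 mm across, 85 mm high, origin at the centre of its underside.
- wash_bottle: Bystander: white bottle with red cap, 72 mm across, 180 mm high, origin at the centre of its underside.

How it is judged:
By the outcome, as a careful person would: the job done as asked, in the order asked, and still so for the second after the job is handed in, with the robot touching nothing.
It also fails if it takes over 72 s, if anything falls off the work surface, if the arm or the gripper's body presses on something with over 40 N, if the wrist force passes 120 N, or if a joint passes its speed limit or range.

## Robot

A 6-joint arm with a two-finger parallel gripper is mounted at the origin on the work surface. World frame = base frame: x ahead of the robot, y to its left, z up, the work surface at z = 0. Lengths are in mm, angles in rad, forces in N, time in s.
With the tool pointing down it reaches from about 275 to 725 mm from the base axis. Payload 5.6 kg.
Tool frame: the origin (TCP) lies midway between the tips of the shut fingers; the grasp point (between the pads) lies 19 mm behind it; x points along the fingers, z is the direction in which the jaws open and shut, and the axes are right-handed (so a half turn about x gives the same grasp; the last joint's range is limited). The gripper opens to 85 mm and grips with 20 to 120 N. Pads are 22 mm wide; open, the fingers measure 114 mm over their backs; the gripper's body (76 mm by 85 mm) begins 54 mm behind the grasp point. The pads swing forward as they close: fully open they stand 13 mm farther back than shut.
Start: joints at [1.418, 0.255, 0.108, 0, -1.424, -0.285], TCP at [233.145, 498.133, 231.283] pointing down, gripper open.
Joint ranges: [-2.95, 2.95], [-1.21, 1.97], [-1.09, 1.5], [-2.87, 1.71], [-2.94, -0.07], [-3.05, 3.05]. Speed limits (rad/s): [2.57, 2.57, 3.14, 3.14, 3.14, 3.14].

## Interface

Orientations are given as a rotation vector (axis times angle).
In Python, from rig import manip gives the robot as it stands. The module is installed in compiled form; this text tells all that it offers.
- The arm moves only by the tool apply_moves, never from a script. Its argument "plan" is one flat list of numbers, 7 for each row, row after row: the turn, a rotation vector about the tool's x, y, z in rad, then the shift along the tool's x, y, z in m, then the finger opening in m, from 0 to 0.0854. In form: [rx, ry, rz, x, y, z, jaw, rx, ry, rz, x, y, z, jaw, ...]. A call has 1 to 12 rows; each row shifts and turns the pose as measured when the row begins, along the tool's axes as they then stand; what a row does not reach is not made up. A row lasts 1/10 s, in which the tool goes at most 50 mm and 8.59 degrees, less where a joint would pass 70% of its speed; a pose out of reach is approached as far as the arm can. A call is refused whole if a number of a shift passes 0.05 or a number of a turn 0.15, either way. A call with a gripper value outside its range is refused whole. The fingers move at their own pace and stop on an object; "grip_force" is the grip in N (left out, the last holds). Time passes only in rows, so rows that do not move let the fingers close. It gives the time, the measured TCP pose, the force and the opening at its end, in the units of the state.
- manip.sense(): the state, without advancing time (a new reading comes with each control period).
- manip.grab_frame(name): name is "side" or "top" or "wrist"; returns the picture (400x640x3 uint8, red, green, blue); there is no depth.
- manip.get_calibration(name): a dict with "fovy" (degrees; the focal length in pixels is half the picture's height over the tangent of half this angle, whatever the lens; pixels are square), "cx", "cy" (the principal point, pixels), "eye" and "attitude" of the camera in the world; the wrist camera has in their place "mount" (4x4, takes a point from camera to tool coordinates, whose origin is the TCP and whose axes are the tool frame's). Camera axes: x right, y down, z forward; pixel columns grow to the right and rows downward; lengths in mm; the calibration is good to about 2 mm. A picture is of the moment at which its call begins: read the wrist's pose just before it. get_calibration takes no time and is no camera call.
- manip.close_job(): hands the job in, once; it reports no verdict.
The state is a dict: "clock": time; "joint_positions": joint angles; "qvel": joint speeds; "joint_efforts": joint torques, N m; "position": TCP position; "orientation": TCP orientation; "ft_force": force on the tool from outside, world axes, zero at the start; "wrist_torque": the same for the moment, N m; "width": finger opening in mm.
Only numpy, scipy, OpenCV 4.12 (cv2) and the standard library are available. Lean on these libraries where they do the work, as an engineer would, in place of code of your own. Each camera call takes 0.05 s, during which the arm holds its last target.

## Working session

There is one attempt and no reset: what is moved stays moved. The work goes in short steps, Python scripts to look and compute and a tool call to move; the robot and the scene stay as the last step left them, time stands still between calls to the robot, and variables do not carry over. Pictures are saved under pics/ and viewed, and the job is handed in when it is done.

Besides the shell and the picture viewer there is one more tool, called after "Call:" as a command line: name --argument value ..., lists and objects as JSON in quotes. apply_moves: Moves the arm, as the interface text tells. Its arguments: {"type":"object","properties":{"plan":{"type":"array","items":{"type":"number"}},"grip_force":{"type":"number"}},"required":["plan"]}

```bash
mkdir -p pics; python3 - <<'E'
from rig import manip
import cv2
s=manip.sense(); print(s)
for n in ("side","top","wrist"):
    print(n,manip.get_calibration(n))
    cv2.imwrite(f"pics/{n}0.png",manip.grab_frame(n)[:,:,::-1])
E
```

```text
{'clock': 0.0, 'joint_positions': array([ 1.41759950e+00,  2.55729076e-01,  1.07020206e-01, -4.85519117e-04,
       -1.42387829e+00, -2.84631347e-01]), 'qvel': array([-0.00088653,  0.0014299 , -0.00054878, -0.00150075, -0.00050297,
       -0.00071028]), 'joint_efforts': array([-4.70585637e-04, -3.86632526e+01,  2.37933540e+01,  5.36482573e+00,
       -6.26259265e-03, -6.01422187e-06]), 'position': array([232.90449111, 497.71667345, 230.4097904 ]), 'orientation': array([ 1.5223487 ,  0.9681217 , -1.52513241]), 'ft_force': array([-0.55911006, -0.52768968,  0.47458996]), 'wrist_torque': array([-0.03689909,  0.02388763,  0.02859319]), 'width': 85.18821885332667}
side {'fovy': 50.211726242733725, 'cx': 314.2279510657156, 'cy': 200.68148307199323, 'eye': array([ -17.43035505, -577.3959722 ,  889.7012278 ]), 'attitude': array([-2.19088123,  0.8750489 , -0.34782053])}
top {'fovy': 47.67863178316262, 'cx': 318.8031722575655, 'cy': 197.37588120875617, 'eye': array([ 431.75998944,   27.31595901, 1373.27723283]), 'attitude': array([-2.16860143,  2.19559728, -0.09771906])}
wrist {'fovy': 59.92165730223056, 'cx': 321.78510318379233, 'cy': 201.6133098071997, 'mount': array([[ 8.06431236e-04, -3.22520433e-01,  9.46562158e-01,
        -1.42523569e+02],
       [ 1.35095973e-03, -9.46561251e-01, -3.22521275e-01,
         8.41079620e+01],
       [ 9.99998762e-01,  1.53885859e-03, -3.27624442e-04,
         2.65511906e-01],
       [ 0.00000000e+00,  0.00000000e+00,  0.00000000e+00,
         1.00000000e+00]])}
```

View pics/side0.png

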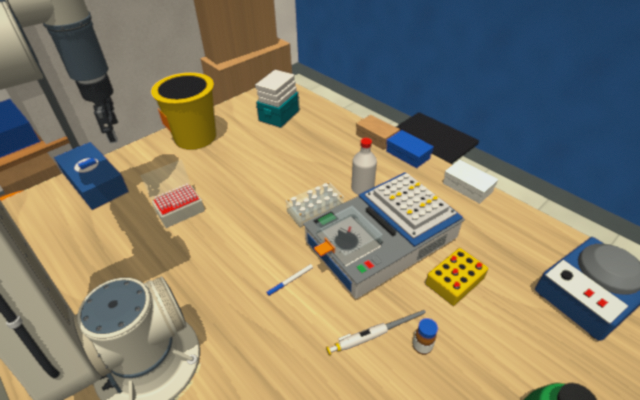

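View pics/top0.png

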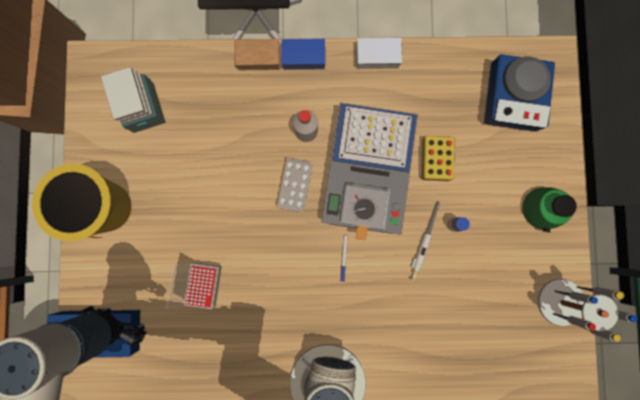

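View pics/wrist0.png

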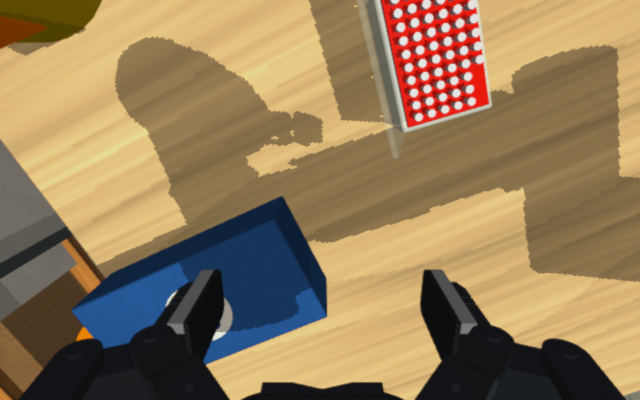

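The shaker is at around (365,190) in the top view, with the dial at (364,208) and the orange tab at (361,233). I'll enlarge both views.

```bash
cat > h.py <<'E'
import numpy as np, cv2
from scipy.spatial.transform import Rotation as R
from rig import manip
def cam(n, s=None):
    c=manip.get_calibration(n); f=200/np.tan(np.radians(c['fovy'])/2)
    K=np.array([[f,0,c['cx']],[0,f,c['cy']],[0,0,1]])
    if n=='wrist':
        T=np.eye(4);T[:3,:3]=R.from_rotvec(s['orientation']).as_matrix();T[:3,3]=s['position']
        M=T@c['mount']; return K,M[:3,:3],M[:3,3]
    return K,R.from_rotvec(c['attitude']).as_matrix(),np.array(c['eye'])
def proj(C,P):
    K,A,e=C; q=(np.atleast_2d(P)-e)@A; q=q@K.T; return q[:,:2]/q[:,2:]
def atz(C,uv,z):
    K,A,e=C; d=A@np.linalg.solve(K,[uv[0],uv[1],1]); return e+d*(z-e[2])/d[2]
E
python3 - <<'E'
import cv2
a=cv2.imread("pics/top0.png")[90:250,290:450]; cv2.imwrite("pics/topc.png",cv2.resize(a,(600,600),interpolation=cv2.INTER_CUBIC)) 
a=cv2.imread("pics/side0.png")[160:300,270:480]; cv2.imwrite("pics/sidec.png",cv2.resize(a,(800,533),interpolation=cv2.INTER_CUBIC)) 
E
```

```text
(no output)
```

View pics/topc.png

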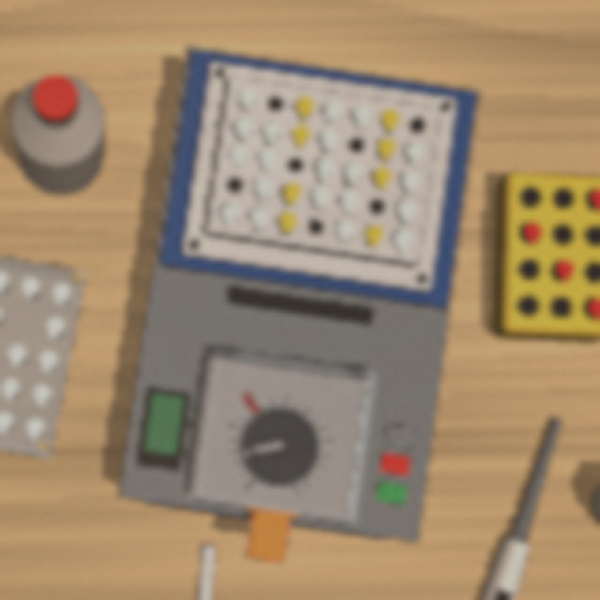

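View pics/sidec.png

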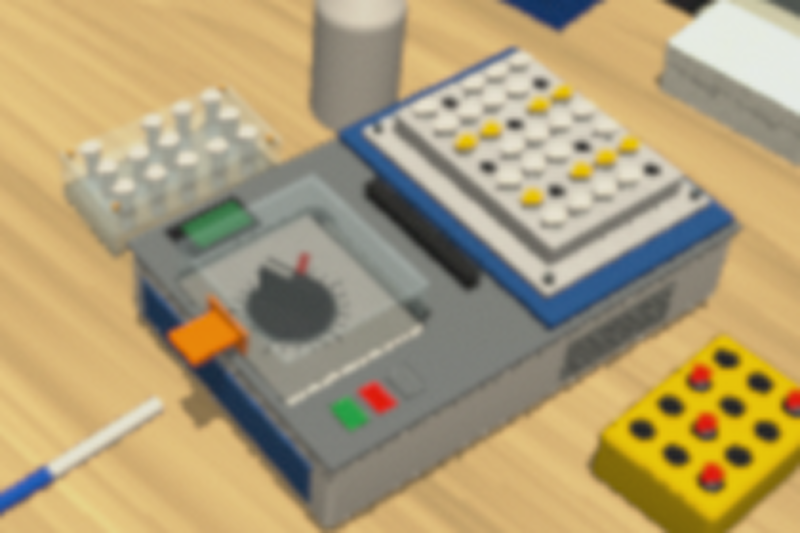

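```bash
python3 - <<'E'
from h import *
from scipy.optimize import least_squares
T=cam('top');S=cam('side')
t=lambda u,v:(290+u/3.75,90+v/3.75); s=lambda u,v:(270+u/3.81,160+v/3.81)
obs=[(T,(0,0,91),t(280,446)),(T,(-56,115,85),t(120,494)),(T,(-56,-115,85),t(418,540)),
(S,(0,0,91),s(292,307)),(S,(-56,115,85),s(135,247)),(S,(-56,-115,85),s(323,470)),
(T,(-87,0,103),t(267,559)),(T,(-50,14,103),t(250,511)),(T,(-50,-14,103),t(291,513))]
def w(p,P):
    c,sn=np.cos(p[2]),np.sin(p[2]); P=np.array(P,float)
    return np.array([p[0]+c*P[0]-sn*P[1],p[1]+sn*P[0]+c*P[1],P[2]])
f=lambda p:np.concatenate([(proj(C,w(p,P))[0]-uv) for C,P,uv in obs])
r=least_squares(f,[550,-20,-0.1],loss='soft_l1',x_scale=[100,100,1]); print(r.x); print(r.fun.reshape(-1,2).round(1))
for uv,z in ((t(280,446),91),): print(atz(T,uv,z))
print(atz(S,s(292,307),91))
# dial line & marker
c=atz(T,t(280,446),91)
e=atz(T,t(243,452),91); m1=atz(T,t(246,395),89);m2=atz(T,t(258,412),89)
for q in(e,m1,m2):
    d=q-c; a=np.arctan2(d[1],d[0])-r.x[2]; print(np.hypot(d[0],d[1]),a, 'val',2.618-a)
c=atz(S,s(292,307),91)
for q in((308,252),(298,276)):
    d=atz(S,s(*q),89)-c; a=np.arctan2(d[1],d[0])-r.x[2]; print(np.hypot(d[0],d[1]),a, 'val',2.618-a)
E
```

```text
[ 5.03891552e+02 -1.12490882e+02 -1.80247441e-01]
[[ 0.3 -0. ]
 [-0.2 -0.1]
 [ 0.2  1.2]
 [ 0.1 -0.8]
 [-2.4 -2.3]
 [ 1.6  0.6]
 [-0.7  0.2]
 [ 1.1 -0.9]
 [-0.   0.3]]
[ 503.84562814 -111.51580938   91.        ]
[ 501.96901646 -114.16397937   91.        ]
28.418591239880936 1.8994175632783319 val 0.718582436721668
46.42275531694242 0.7443318028864996 val 1.8736681971135003
30.645227689277462 0.7278236107585896 val 1.8901763892414103
51.88794791728627 0.7362479603367198 val 1.88175203966328
29.18409891052971 0.8069791645994442 val 1.8110208354005557
```

```bash
cat >> h.py <<'E'
SH=[503.5,-112.0,-0.18]
def w(P,p=None):
    p=p or SH; c,sn=np.cos(p[2]),np.sin(p[2])
    return np.array([p[0]+c*P[0]-sn*P[1],p[1]+sn*P[0]+c*P[1],P[2]])
def down(yaw): # tool x down, tool z at world angle yaw
    z=np.array([np.cos(yaw),np.sin(yaw),0]);x=np.array([0,0,-1.]);return np.c_[x,np.cross(z,x),z]
def delta(pos,Rt,s=None):
    s=s or manip.sense(); A=R.from_rotvec(s['orientation']).as_matrix()
    return R.from_matrix(A.T@Rt).as_rotvec(), A.T@(np.array(pos)-s['position']), Rt.T@(np.array(pos)-s['position'])
def st(s=None):
    s=s or manip.sense(); A=R.from_rotvec(s['orientation']).as_matrix()
    c,sn=np.cos(SH[2]),np.sin(SH[2]); d=s['position']-[SH[0],SH[1],0]
    print('t',round(s['clock'],2),'pos',s['position'].round(1),'sh',np.round([c*d[0]+sn*d[1],-sn*d[0]+c*d[1],d[2]],1),'toolx',A[:,0].round(3),'zyaw',round(np.arctan2(A[1,2],A[0,2]),3),'F',s['ft_force'].round(1),'w',round(s['width'],1),'q',s['joint_positions'].round(2))
E
python3 - <<'E'
from h import *
st()
A=R.from_rotvec(manip.sense()['orientation']).as_matrix();print(A.round(3))
tab=w((-76,0,103));print('tab',tab)
for yaw in (SH[2]+np.pi/2,SH[2]-np.pi/2):
    p=tab.copy();p[2]=230
    print(yaw,[x.round(3) for x in delta(p,down(yaw))])
E
```

```text
t 0.15 pos [233.  497.8 230.6] sh [-375.3  551.5  230.6] toolx [-0.    -0.001 -1.   ] zyaw -2.009 F [-1.   0.7 -0.2] w 85.1 q [ 1.42  0.26  0.11 -0.   -1.42 -0.28]
[[-0.     0.906 -0.424]
 [-0.001 -0.424 -0.906]
 [-1.     0.     0.001]]
tab [428.72787935 -98.39375242 103.        ]
1.3907963267948966 [array([ 2.884e+00,  0.000e+00, -2.000e-03]), array([  1.313, 430.044, 456.988]), array([   0.623, -299.306, -551.537])]
-1.7507963267948965 [array([-0.258,  0.001,  0.   ]), array([  1.313, 430.044, 456.988]), array([  0.623, 299.306, 551.537])]
```

Call:
apply_moves --plan '[-0.13, 0, 0, 0, 0.02, 0.042, 0.085, -0.13, 0, 0, 0, 0.02, 0.042, 0.085, 0, 0, 0, 0, 0.022, 0.042, 0.085, 0, 0, 0, 0, 0.022, 0.042, 0.085, 0, 0, 0, 0, 0.022, 0.042, 0.085, 0, 0, 0, 0, 0.022, 0.042, 0.085, 0, 0, 0, 0, 0.022, 0.042, 0.085, 0, 0, 0, 0, 0.022, 0.042, 0.085, 0, 0, 0, 0, 0.022, 0.042, 0.085, 0, 0, 0, 0, 0.022, 0.042, 0.085]' --grip_force 20

```text
clock: 1.15
position: [357.5, 31.1, 228.8]
orientation: [1.317, 1.127, -1.326]
ft_force: [1.4, 1.1, 0.1]
width: 84.9
```

```bash
python3 - <<'E'
from h import *
st()
p=w((-76,0,230.)); print([x.round(3) for x in delta(p,down(SH[2]-np.pi/2))])
E
```

```text
t 1.15 pos [357.5  31.1 228.8] sh [-169.2  114.7  228.8] toolx [-0.001 -0.007 -1.   ] zyaw -1.726 F [1.4 1.1 0.1] w 84.9 q [ 0.54 -0.13 -0.32  0.01 -1.39  0.88]
[array([ 0.024,  0.007, -0.   ]), array([ -0.388,  90.407, 116.951]), array([ -1.231,  93.24 , 114.7  ])]
```

Call:
apply_moves --plan '[0.02, 0, 0, 0, 0.028, 0.035, 0.085, 0, 0, 0, 0, 0.028, 0.035, 0.085, 0, 0, 0, 0, 0.025, 0.032, 0.07, 0, 0, 0, 0, 0, 0, 0.06, 0, 0, 0, 0, 0, 0, 0.06]'

```text
clock: 1.65
position: [420.9, -94.0, 228.7]
orientation: [1.339, 1.112, -1.349]
ft_force: [0.2, 0.6, -0.7]
width: 60.2
```

```bash
python3 - <<'E'
from h import *
s=manip.sense();st(s)
p=w((-76,0,230.)); print([x.round(3) for x in delta(p,down(SH[2]-np.pi/2))])
cv2.imwrite("pics/w1.png",manip.grab_frame("wrist")[:,:,::-1])
C=cam('wrist',s)
for P in ((-76,0,103),(-87,14,103),(-87,-14,103),(-50,14,103),(-50,-14,103),(0,0,91),(28,0,91),(-56,115,85),(-56,-115,85)): print(P,proj(C,w(P)).round(0))
E
```

```text
t 1.65 pos [420.9 -94.  228.7] sh [-84.4   2.9 228.7] toolx [-0.002 -0.006 -1.   ] zyaw -1.756 F [ 0.2  0.6 -0.7] w 60.2 q [ 0.15  0.02 -0.18  0.01 -1.38  1.23]
[array([-0.006,  0.007,  0.001]), array([-1.316,  8.462,  2.853]), array([-1.33 ,  8.447,  2.891])]
(-76, 0, 103) [[324. 183.]]
(-87, 14, 103) [[307. 196.]]
(-87, -14, 103) [[341. 196.]]
(-50, 14, 103) [[306. 151.]]
(-50, -14, 103) [[342. 151.]]
(0, 0, 91) [[323.  83.]]
(28, 0, 91) [[323.  43.]]
(-56, 115, 85) [[185. 155.]]
(-56, -115, 85) [[461. 153.]]
```

View pics/w1.png

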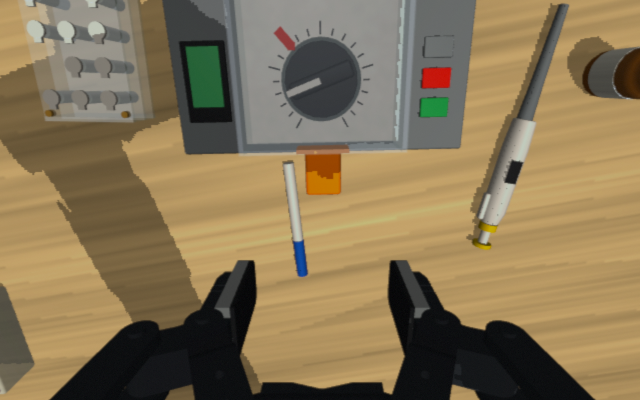

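The wrist view matches the estimate to 2–4 px. The tab corners are at (306,194) and (341,194), and the dial centre is at (320,79). I'll go down onto the tab.

Call:
apply_moves --plan '[0, 0.007, 0, 0, 0.009, 0.0025, 0.06, 0, 0, 0, 0.04, 0, 0, 0.055, 0, 0, 0, 0.04, 0, 0, 0.05, 0, 0, 0, 0.03, 0, 0, 0.05, 0, 0, 0, 0.02, 0, 0, 0.05, 0, 0, 0, 0, 0, 0, 0.05, 0, 0, 0, 0, 0, 0, 0.05]'

```text
clock: 2.4
position: [433.5, -91.8, 97.7]
orientation: [1.339, 1.12, -1.326]
ft_force: [0.1, -0.3, 1.3]
width: 50.0
```

```bash
python3 - <<'E'
from h import *
s=manip.sense();st(s)
cv2.imwrite("pics/w2.png",manip.grab_frame("wrist")[:,:,::-1])
E
```

```text
t 2.4 pos [433.5 -91.8  97.7] sh [-72.5   7.4  97.7] toolx [ 0.008  0.002 -1.   ] zyaw -1.741 F [ 0.1 -0.3  1.3] w 50.0 q [ 0.15  0.13 -0.4  -0.   -1.03  1.26]
```

View pics/w2.png

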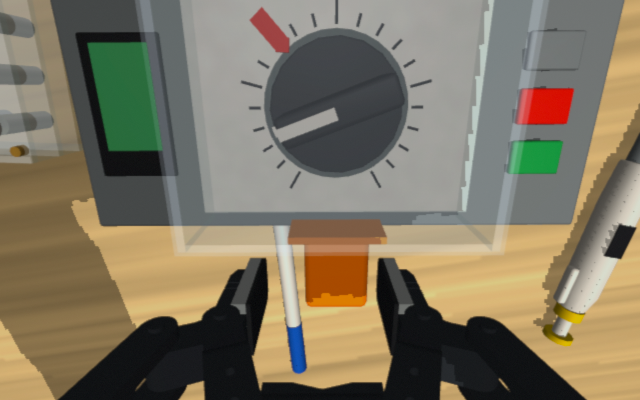

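Call:
apply_moves --plan '[0.01, 0, 0, 0, -0.003, 0.007, 0.045, 0, 0, 0, 0.007, 0, 0, 0.045, 0, 0, 0, 0.007, 0, 0, 0.045, 0, 0, 0, 0, 0, 0, 0.045]'

```text
clock: 2.85
position: [431.8, -98.2, 86.2]
orientation: [1.352, 1.11, -1.326]
ft_force: [-0.4, -0.5, 0.6]
width: 44.8
```

```bash
python3 - <<'E'
from h import *
s=manip.sense();st(s)
cv2.imwrite("pics/w3.png",manip.grab_frame("wrist")[:,:,::-1])
E
```

```text
t 2.85 pos [431.8 -98.2  86.2] sh [-73.    0.8  86.2] toolx [ 0.016  0.003 -1.   ] zyaw -1.751 F [-0.4 -0.5  0.6] w 44.8 q [ 0.13  0.14 -0.43 -0.   -0.99  1.26]
```

View pics/w3.png

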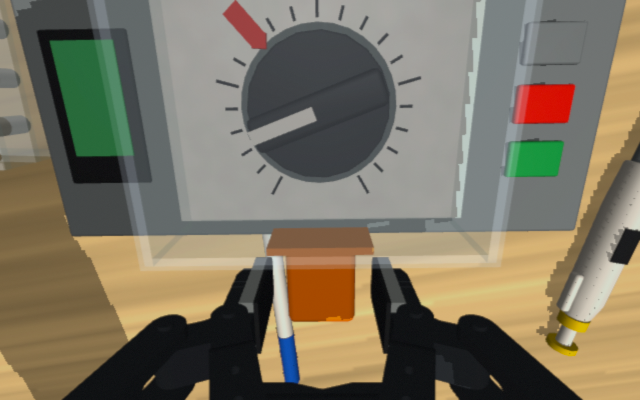

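Call:
apply_moves --plan '[0, 0, -0.015, 0.001, -0.002, 0, 0.045, 0, 0, 0, 0, 0, 0, 0.02, 0, 0, 0, 0, 0, 0, 0.02, 0, 0, 0, 0, 0, 0, 0.02, 0, 0, 0, 0, 0, 0, 0.02]' --grip_force 20

```text
clock: 3.4
position: [430.2, -97.5, 86.0]
orientation: [1.345, 1.124, -1.337]
ft_force: [-0.3, 1.4, 0.2]
width: 27.3
```

```bash
python3 - <<'E'
from h import *
s=manip.sense();st(s)
# arc increments
a0=np.arctan2(12,138); r=np.hypot(12,138); n=22
P=[np.array([-r*np.cos(a0+t),r*np.sin(a0+t)]) for t in np.linspace(0,1.85,n+1)]
for i in range(n):
    d=(P[i+1]-P[i]); print(i,'y',d[0].round(1),'x',-d[1].round(1), '| abs shx',round(P[i+1][0]+62,1),'tcpz',round(P[i+1][1]+91-19,1))
E
```

```text
t 3.4 pos [430.2 -97.5  86. ] sh [-74.7   1.2  86. ] toolx [ 0.001  0.006 -1.   ] zyaw -1.75 F [-0.3  1.4  0.2] w 27.3 q [ 0.13  0.15 -0.42 -0.01 -1.    1.27]
0 y 1.5 x -11.5 | abs shx -74.5 tcpz 95.5
1 y 2.5 x -11.4 | abs shx -72.0 tcpz 106.9
2 y 3.4 x -11.1 | abs shx -68.6 tcpz 118.1
3 y 4.3 x -10.8 | abs shx -64.3 tcpz 128.9
4 y 5.2 x -10.4 | abs shx -59.1 tcpz 139.3
5 y 6.1 x -9.9 | abs shx -53.0 tcpz 149.2
6 y 6.9 x -9.4 | abs shx -46.1 tcpz 158.6
7 y 7.7 x -8.8 | abs shx -38.5 tcpz 167.4
8 y 8.4 x -8.1 | abs shx -30.1 tcpz 175.5
9 y 9.0 x -7.4 | abs shx -21.1 tcpz 182.8
10 y 9.6 x -6.6 | abs shx -11.5 tcpz 189.4
11 y 10.1 x -5.8 | abs shx -1.3 tcpz 195.2
12 y 10.6 x -4.9 | abs shx 9.2 tcpz 200.1
13 y 10.9 x -4.0 | abs shx 20.2 tcpz 204.1
14 y 11.2 x -3.0 | abs shx 31.4 tcpz 207.1
15 y 11.5 x -2.1 | abs shx 42.9 tcpz 209.2
16 y 11.6 x -1.1 | abs shx 54.5 tcpz 210.3
17 y 11.6 x -0.1 | abs shx 66.1 tcpz 210.5
18 y 11.6 x 0.8 | abs shx 77.7 tcpz 209.6
19 y 11.5 x 1.8 | abs shx 89.2 tcpz 207.8
20 y 11.3 x 2.8 | abs shx 100.5 tcpz 205.1
21 y 11.0 x 3.7 | abs shx 111.6 tcpz 201.3
```

Call:
apply_moves --plan '[0, 0, 0, -0.0115, 0.0015, 0, 0.02, 0, 0, 0, -0.0114, 0.0025, 0, 0.02, 0, 0, 0, -0.0111, 0.0034, 0, 0.02, 0, 0, 0, -0.0108, 0.0043, 0, 0.02]'

```text
clock: 3.8
position: [441.4, -99.3, 130.0]
orientation: [1.344, 1.126, -1.338]
ft_force: [2.1, 1.0, -3.2]
width: 27.4
```

```bash
python3 - <<'E'
from h import *
s=manip.sense();st(s)
cv2.imwrite("pics/w4.png",manip.grab_frame("wrist")[:,:,::-1])
E
```

```text
t 3.8 pos [441.4 -99.3 130. ] sh [-63.4   1.3 130. ] toolx [-0.001  0.007 -1.   ] zyaw -1.749 F [ 2.1  1.  -3.2] w 27.4 q [ 0.12  0.12 -0.32 -0.01 -1.13  1.28]
```

View pics/w4.png

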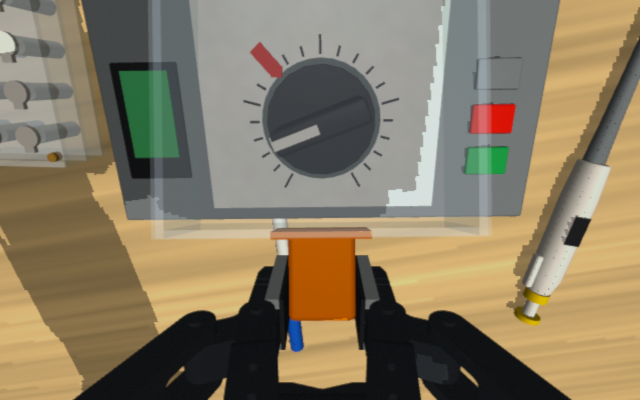

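The guard is rising with the hand: the orange tab is between the pads at (322,280), and the force is about 4 N. I'll continue along the arc.

Call:
apply_moves --plan '[0, 0, 0, -0.0104, 0.0052, 0, 0.02, 0, 0, 0, -0.0099, 0.0061, 0, 0.02, 0, 0, 0, -0.0094, 0.0069, 0, 0.02, 0, 0, 0, -0.0088, 0.0077, 0, 0.02, 0, 0, 0, -0.0081, 0.0084, 0, 0.02, 0, 0, 0, -0.0074, 0.009, 0, 0.02]'

```text
clock: 4.45
position: [481.3, -106.0, 181.7]
orientation: [1.342, 1.135, -1.344]
ft_force: [-2.5, 1.8, -1.3]
width: 27.9
```

```bash
python3 - <<'E'
from h import *
st()
E
```

```text
t 4.45 pos [ 481.3 -106.   181.7] sh [-22.9   1.9 181.7] toolx [-0.011  0.011 -1.   ] zyaw -1.75 F [-2.5  1.8 -1.3] w 27.9 q [ 0.09  0.17 -0.12 -0.01 -1.29  1.3 ]
```

Call:
apply_moves --plan '[0, 0, 0, -0.0068, 0.0095, 0.0003, 0.02, 0, 0, 0, -0.006, 0.0101, 0, 0.02, 0, 0, 0, -0.0052, 0.0105, 0, 0.02, 0, 0, 0, -0.0042, 0.0109, 0, 0.02, 0, 0, 0, -0.0033, 0.0112, 0, 0.02, 0, 0, 0, -0.0023, 0.0115, 0, 0.02]'

```text
clock: 5.05
position: [540.0, -115.8, 207.1]
orientation: [1.339, 1.148, -1.354]
ft_force: [-2.0, 2.9, 4.4]
width: 27.6
```

```bash
python3 - <<'E'
from h import *
st()
s=manip.sense()
cv2.imwrite("pics/s5.png",manip.grab_frame("side")[120:320,240:520,::-1])
E
```

```text
t 5.05 pos [ 540.  -115.8  207.1] sh [ 36.6   2.8 207.1] toolx [-0.024  0.016 -1.   ] zyaw -1.751 F [-2.   2.9  4.4] w 27.6 q [ 0.06  0.29  0.1  -0.02 -1.4   1.33]
```

View pics/s5.png

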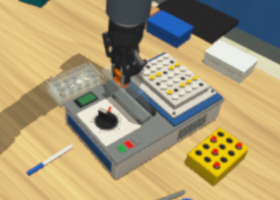

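Call:
apply_moves --plan '[0, -0.005, 0.012, -0.0025, 0.0115, 0.0005, 0.02, 0, -0.005, 0.012, -0.0007, 0.0117, 0.0005, 0.02, 0, 0, 0, 0.0003, 0.0118, 0.0005, 0.02, 0, 0, 0, 0.0013, 0.0116, 0.0003, 0.02, 0, 0, 0, 0.0023, 0.0116, 0, 0.02]'

```text
clock: 5.6
position: [600.4, -126.0, 205.6]
orientation: [1.342, 1.123, -1.339]
ft_force: [-1.6, 2.6, 1.2]
width: 27.5
```

```bash
python3 - <<'E'
from h import *
st()
E
```

```text
t 5.6 pos [ 600.4 -126.   205.6] sh [ 97.8   3.6 205.6] toolx [-0.001  0.004 -1.   ] zyaw -1.75 F [-1.6  2.6  1.2] w 27.5 q [ 0.05  0.39  0.24 -0.   -1.42  1.35]
```

Call:
apply_moves --plan '[0, 0, 0, 0.002, 0.0068, 0, 0.02, 0, 0, 0, 0.0022, 0.0066, 0, 0.02, 0, 0, 0, 0, 0, 0, 0.02]'

```text
clock: 5.9
position: [616.1, -128.6, 200.5]
orientation: [1.342, 1.122, -1.338]
ft_force: [0.7, 2.2, 1.8]
width: 27.3
```

```bash
python3 - <<'E'
from h import *
st()
a=manip.grab_frame("side")[140:300,270:480,::-1]
cv2.imwrite("pics/s6.png",cv2.resize(a,(735,560),interpolation=cv2.INTER_CUBIC))
E
```

```text
t 5.9 pos [ 616.1 -128.6  200.5] sh [113.8   3.8 200.5] toolx [ 0.     0.003 -1.   ] zyaw -1.749 F [0.7 2.2 1.8] w 27.3 q [ 0.04  0.42  0.27 -0.   -1.42  1.35]
```

View pics/s6.png

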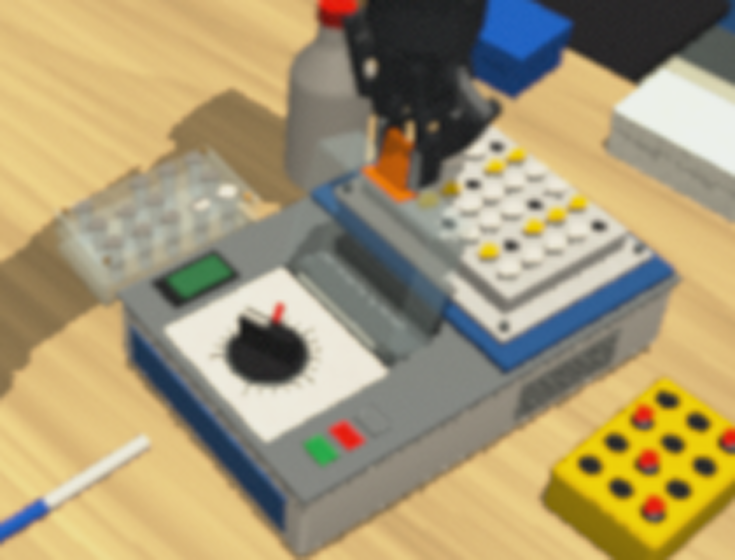

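The guard leans on its stop (the clear hood is upright behind the dial), with the tab at about (395,165) in the crop. I'll release and rise.

Call:
apply_moves --plan '[0, 0, 0, 0, 0, 0, 0.055, 0, 0, 0, 0, 0, 0, 0.055, 0, 0, 0, 0, 0, 0, 0.055, 0, 0, 0, -0.02, 0, 0, 0.055, 0, 0, 0, -0.03, 0, 0, 0.055, 0, 0, 0, -0.04, -0.005, 0, 0.055, 0, 0, 0, 0, -0.045, 0, 0.055, 0, 0, 0, 0, -0.045, 0, 0.055, 0, 0, 0, 0, -0.03, 0, 0.055, 0, 0, 0, 0, 0, 0, 0.055]'

```text
clock: 6.95
position: [489.7, -108.2, 294.1]
orientation: [1.344, 1.117, -1.34]
ft_force: [-0.4, -0.7, 0.7]
width: 55.2
```

```bash
python3 - <<'E'
from h import *
s=manip.sense();st(s)
cv2.imwrite("pics/w7.png",manip.grab_frame("wrist")[:,:,::-1])
C=cam('wrist',s)
for P in ((0,0,91),(28,0,91),(-28,0,91),(0,28,91),(-56,115,85),(-56,-115,85)): print(P,proj(C,w(P)).round(0))
E
```

```text
t 6.95 pos [ 489.7 -108.2  294.1] sh [-14.3   1.2 294.1] toolx [ 0.002  0.001 -1.   ] zyaw -1.753 F [-0.4 -0.7  0.7] w 55.2 q [ 0.09  0.15  0.13 -0.   -1.55  1.29]
(0, 0, 91) [[323. 157.]]
(28, 0, 91) [[323. 129.]]
(-28, 0, 91) [[323. 184.]]
(0, 28, 91) [[295. 157.]]
(-56, 115, 85) [[216. 207.]]
(-56, -115, 85) [[430. 207.]]
```

View pics/w7.png

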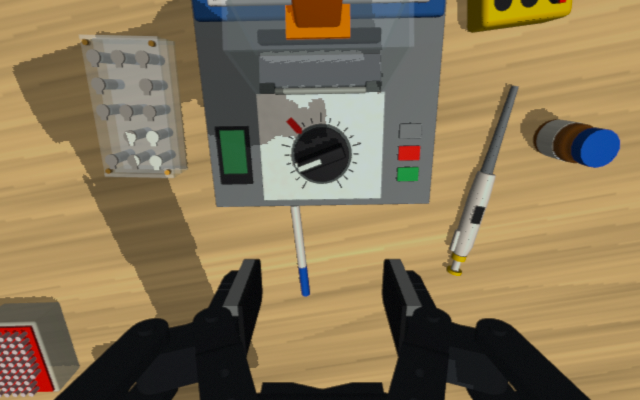

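The guard stands open by itself, and the dial is at (321,153). I'll enlarge the dial to read the angles.

```bash
python3 - <<'E'
import cv2
a=cv2.imread("pics/w7.png")[105:205,260:385]; cv2.imwrite("pics/w7c.png",cv2.resize(a,(750,600),interpolation=cv2.INTER_CUBIC))
E
```

```text
(no output)
```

View pics/w7c.png

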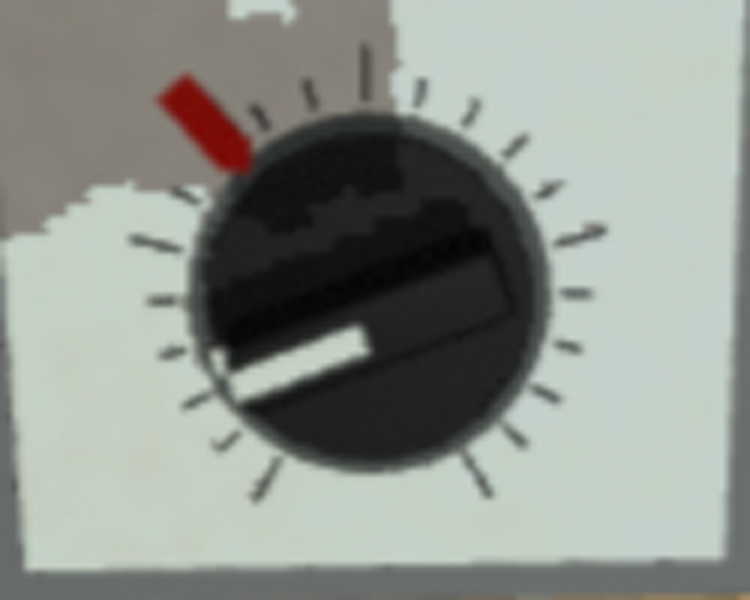

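```bash
python3 - <<'E'
from h import *
s=manip.sense(); C=cam('wrist',s)
t=lambda u,v:(260+u/6,105+v/6)
c=atz(C,t(369,292),91);print('c',c)
def ang(p,q,zp,zq):
    d=atz(C,t(*q),zq)-atz(C,t(*p),zp); return np.arctan2(d[1],d[0]), np.hypot(*d[:2])
print('marker own',ang((245,172),(172,88),89,89),'from c',ang((369,292),(172,88),91,89),ang((369,292),(245,172),91,89))
print('line bar',ang((365,340),(235,388),117,117),'barctr',atz(C,t(365,340),117),'rim',ang((369,292),(218,358),91,91))
print('long edge of bar',ang((505,315),(245,405),117,117))
print('panel front edge',ang((725,560),(25,570),85,85), 'tick low',ang((369,292),(270,480),91,85),'tick hi',ang((369,292),(480,475),91,85),'tick mid',ang((369,292),(364,72),91,85))
E
```

```text
c [ 508.454077   -111.38897481   91.        ]
marker own (np.float64(0.5285836125262751), np.float64(17.894616486758792)) from c (np.float64(0.588608443791247), np.float64(46.22192984620615)) (np.float64(0.6264427727969681), np.float64(28.379850210672142))
line bar (np.float64(1.7489828054607208), np.float64(21.837876052913977)) barctr [ 506.0004921  -110.38430843  117.        ] rim (np.float64(1.8052504867549626), np.float64(27.928318246876955))
long edge of bar (np.float64(1.729463356704659), np.float64(43.14684911297805))
panel front edge (np.float64(1.405562746166229), np.float64(124.5268020191074)) tick low (np.float64(2.492533701944583), np.float64(38.568133843892504)) tick hi (np.float64(-2.79680554418904), np.float64(38.715896462720565)) tick mid (np.float64(-0.1575021885105257), np.float64(35.41200548025881))
```

Call:
apply_moves --plan '[0.135, 0, 0, 0, 0, 0, 0.05, 0.135, 0, 0, 0, 0, 0, 0.05, 0.135, 0, 0, 0, 0, 0, 0.05, 0.135, 0, 0, 0, 0, 0, 0.05, 0.135, 0, 0, 0, 0, 0, 0.05, 0.135, 0, 0, 0, 0, 0, 0.05, 0.135, 0, 0, 0, 0, 0, 0.05, 0.135, 0, 0, 0, 0, 0, 0.05, 0.135, 0, 0, 0, 0, 0, 0.045, 0, 0, 0, 0, 0, 0, 0.045]'

```text
clock: 8.0
position: [496.8, -110.5, 290.3]
orientation: [2.156, 0.13, -2.16]
ft_force: [0.3, -0.5, 0.1]
width: 45.0
```

```bash
python3 - <<'E'
from h import *
s=manip.sense();st(s)
print([x.round(3) for x in delta((506,-111,180),down(1.742-np.pi*1.5),s)])
E
```

```text
t 8.0 pos [ 496.8 -110.5  290.3] sh [-6.900e+00  2.000e-01  2.903e+02] toolx [-0.002 -0.001 -1.   ] zyaw -3.02 F [ 0.3 -0.5  0.1] w 45.0 q [ 0.09  0.16  0.14  0.   -1.55  0.03]
[array([-0.05 ,  0.002, -0.001]), array([110.236,   1.497,  -9.331]), array([110.254,   2.031,  -9.012])]
```

Call:
apply_moves --plan '[-0.045, 0, 0, 0, 0.002, -0.009, 0.045, 0, 0, 0, 0.04, 0, 0, 0.045, 0, 0, 0, 0.04, 0, 0, 0.045, 0, 0, 0, 0.03, 0, 0, 0.045, 0, 0, 0, 0, 0, 0, 0.04, 0, 0, 0, 0, 0, 0, 0.04]'

```text
clock: 8.6
position: [509.9, -113.1, 177.2]
orientation: [2.121, 0.198, -2.121]
ft_force: [0.3, -0.3, 1.1]
width: 39.8
```

```bash
python3 - <<'E'
from h import *
s=manip.sense();st(s)
cv2.imwrite("pics/w8.png",manip.grab_frame("wrist")[:,:,::-1])
C=cam('wrist',s); print(proj(C,[[506,-111,91],[506,-111,117]]))
E
```

```text
t 8.6 pos [ 509.9 -113.1  177.2] sh [6.500e+00 1.000e-01 1.772e+02] toolx [ 0.    -0.003 -1.   ] zyaw -2.952 F [ 0.3 -0.3  1.1] w 39.8 q [ 0.08  0.22 -0.07  0.   -1.27  0.1 ]
[[327.58377773 213.50322135]
 [328.23146178 227.97535841]]
```

View pics/w8.png

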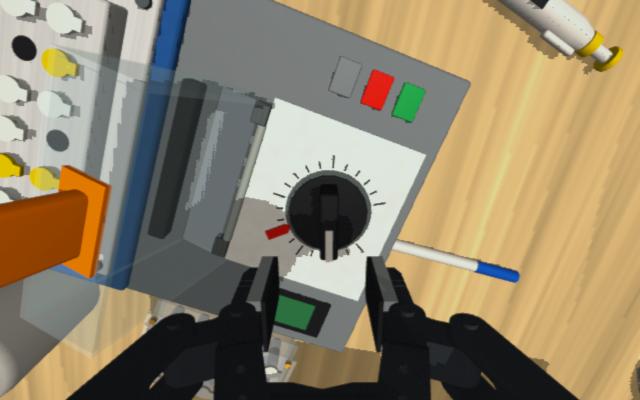

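Call:
apply_moves --plan '[0.015, 0, 0, 0.03, -0.003, 0.0035, 0.04, 0, 0, 0, 0.02, 0, 0, 0.04, 0, 0, 0, 0, 0, 0, 0.035, 0, 0, 0, 0, 0, 0, 0.035]'

```text
clock: 9.05
position: [511.9, -111.3, 134.3]
orientation: [2.141, 0.184, -2.111]
ft_force: [-0.2, -0.8, 0.8]
width: 35.0
```

```bash
python3 - <<'E'
from h import *
s=manip.sense();st(s)
print([x.round(3) for x in delta((506,-111,95),down(1.742-np.pi*1.5),s)])
cv2.imwrite("pics/w9.png",manip.grab_frame("wrist")[:,:,::-1])
E
```

```text
t 9.05 pos [ 511.9 -111.3  134.3] sh [  8.1   2.2 134.3] toolx [ 0.014 -0.004 -1.   ] zyaw -2.964 F [-0.2 -0.8  0.8] w 35.0 q [ 0.09  0.24 -0.16  0.01 -1.15  0.09]
[array([ 0.007, -0.014, -0.006]), array([39.213, -1.616,  6.251]), array([39.304, -1.328,  5.731])]
```

View pics/w9.png

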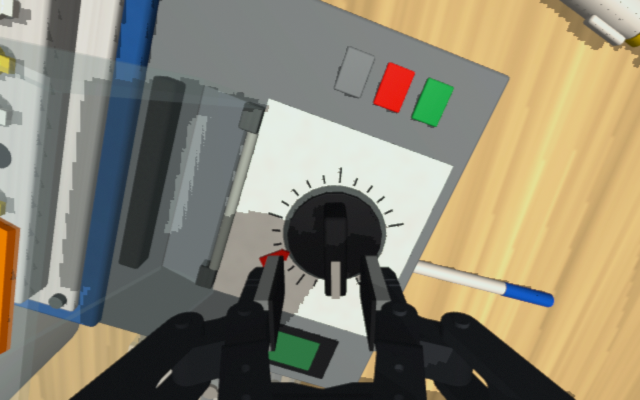

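Call:
apply_moves --plan '[0.006, -0.014, -0.005, 0, -0.0015, 0.006, 0.035, 0, 0, 0, 0.015, 0, 0.0015, 0.035, 0, 0, 0, 0.01, 0, 0.001, 0.035, 0, 0, 0, 0, 0, 0, 0.035]'

```text
clock: 9.5
position: [505.7, -111.5, 113.9]
orientation: [2.138, 0.182, -2.123]
ft_force: [-0.1, 0.1, -0.1]
width: 34.8
```

```bash
python3 - <<'E'
from h import *
s=manip.sense();st(s)
print([x.round(3) for x in delta((506,-111,95),down(1.742-np.pi*1.5),s)])
cv2.imwrite("pics/w10.png",manip.grab_frame("wrist")[:,:,::-1])
E
```

```text
t 9.5 pos [ 505.7 -111.5  113.9] sh [  2.    0.9 113.9] toolx [ 0.007 -0.001 -1.   ] zyaw -2.969 F [-0.1  0.1 -0.1] w 34.8 q [ 0.09  0.26 -0.2   0.   -1.11  0.08]
[array([ 0.001, -0.007, -0.002]), array([18.866, -0.49 , -0.297]), array([18.864, -0.445, -0.421])]
```

View pics/w10.png

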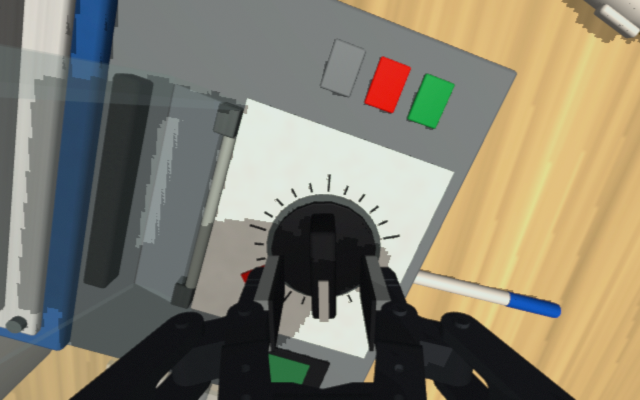

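Call:
apply_moves --plan '[0, -0.006, 0, 0.01, 0, 0.001, 0.035, 0, 0, 0, 0.007, 0, 0.0005, 0.035, 0, 0, 0, 0, 0, 0, 0.03]'

```text
clock: 9.85
position: [505.4, -112.0, 97.5]
orientation: [2.133, 0.181, -2.127]
ft_force: [-0.3, 0.0, 0.0]
width: 30.0
```

```bash
python3 - <<'E'
from h import *
s=manip.sense();st(s)
print([x.round(3) for x in delta((506,-111,95),down(1.742-np.pi*1.5),s)])
E
```

```text
t 9.85 pos [ 505.4 -112.    97.5] sh [ 1.9  0.4 97.5] toolx [ 0.003 -0.003 -1.   ] zyaw -2.969 F [-0.3  0.   0. ] w 30.0 q [ 0.09  0.27 -0.22  0.   -1.07  0.08]
[array([ 0.001, -0.003, -0.003]), array([ 2.495, -0.855, -0.706]), array([ 2.495, -0.848, -0.712])]
```

Close on the bar.

Call:
apply_moves --plan '[0, 0, 0, 0.001, -0.0005, 0, 0.02, 0, 0, 0, 0, 0, 0, 0.005, 0, 0, 0, 0, 0, 0, 0.005, 0, 0, 0, 0, 0, 0, 0.005, 0, 0, 0, 0, 0, 0, 0.005]' --grip_force 30

```text
clock: 10.35
position: [505.2, -111.4, 96.3]
orientation: [2.132, 0.181, -2.127]
ft_force: [0.2, 0.2, -1.0]
width: 11.3
```

```bash
python3 - <<'E'
from h import *
s=manip.sense();st(s);print(s['wrist_torque'])
cv2.imwrite("pics/w11.png",manip.grab_frame("wrist")[:,:,::-1])
E
```

```text
t 10.35 pos [ 505.2 -111.4   96.3] sh [ 1.5  0.9 96.3] toolx [ 0.002 -0.003 -1.   ] zyaw -2.969 F [ 0.2  0.2 -1. ] w 11.3 q [ 0.09  0.27 -0.23  0.   -1.07  0.08]
[-0.11472868  0.00193567 -0.01804671]
```

View pics/w11.png

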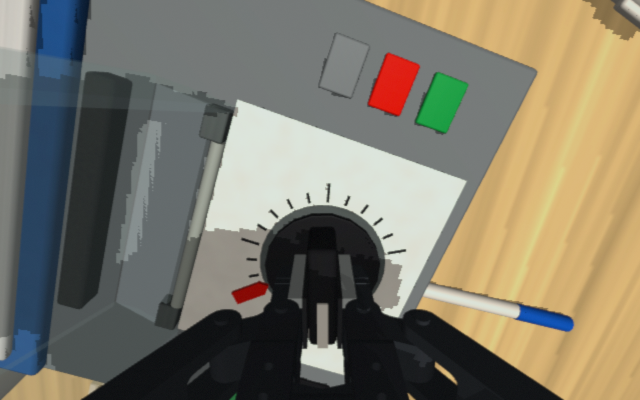

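Call:
apply_moves --plan '[0.1, 0, 0, 0, 0, 0, 0.005, 0.12, 0, 0, 0, 0, 0, 0.005, 0.12, 0, 0, 0, 0, 0, 0.005, 0.12, 0, 0, 0, 0, 0, 0.005, 0.12, 0, 0, 0, 0, 0, 0.005, 0.12, 0, 0, 0, 0, 0, 0.005, 0.1, 0, 0, 0, 0, 0, 0.005, 0.1, 0, 0, 0, 0, 0, 0.005, 0, 0, 0, 0, 0, 0, 0.005]'

```text
clock: 11.3
position: [504.0, -111.1, 96.3]
orientation: [-1.776, 0.714, 1.774]
ft_force: [0.4, 0.4, -1.5]
width: 11.4
```

```bash
python3 - <<'E'
from h import *
s=manip.sense();st(s);print(s['wrist_torque'])
cv2.imwrite("pics/w12.png",manip.grab_frame("wrist")[:,:,::-1])
E
```

```text
t 11.3 pos [ 504.  -111.1   96.3] sh [ 0.3  1.  96.3] toolx [ 0.    -0.002 -1.   ] zyaw 2.378 F [ 0.4  0.4 -1.5] w 11.4 q [ 0.09  0.27 -0.23  0.   -1.07 -0.85]
[-0.14215712 -0.10556069 -0.11818951]
```

View pics/w12.png

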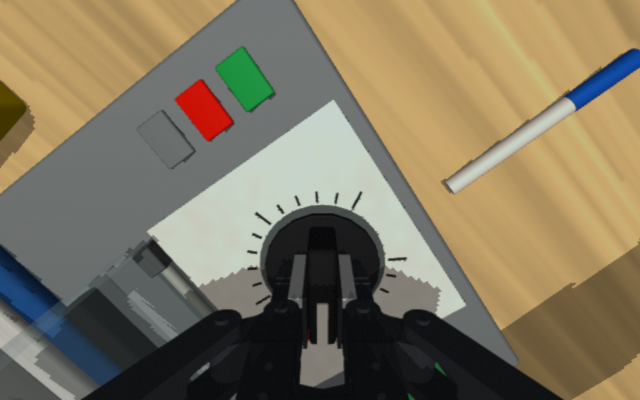

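Call:
apply_moves --plan '[0.07, 0, 0, 0, 0, 0, 0.005, 0.07, 0, 0, 0, 0, 0, 0.005, 0.06, 0, 0, 0, 0, 0, 0.005, 0, 0, 0, 0, 0, 0, 0.005, 0, 0, 0, 0, 0, 0, 0.005]'

```text
clock: 11.85
position: [503.8, -110.9, 96.3]
orientation: [-1.649, 0.852, 1.648]
ft_force: [0.2, -0.5, -1.2]
width: 11.0
```

```bash
python3 - <<'E'
from h import *
s=manip.sense();st(s);print(s['wrist_torque'])
E
```

```text
t 11.85 pos [ 503.8 -110.9   96.3] sh [ 0.1  1.2 96.3] toolx [ 0.    -0.002 -1.   ] zyaw 2.189 F [ 0.2 -0.5 -1.2] w 11.0 q [ 0.09  0.27 -0.23  0.   -1.07 -1.04]
[-0.02423003  0.02618504 -0.01882554]
```

Call:
apply_moves --plan '[0.032, 0, 0, 0, 0, 0, 0.005, 0, 0, 0, 0, 0, 0, 0.005, 0, 0, 0, 0, 0, 0, 0.005, 0, 0, 0, 0, 0, 0, 0.035, 0, 0, 0, 0, 0, 0, 0.035, 0, 0, 0, -0.02, 0, 0, 0.035, 0, 0, 0, -0.04, 0, 0, 0.05, 0, 0, 0, -0.04, 0, 0, 0.06, 0, 0, 0, -0.04, 0, 0, 0.06, 0, 0, 0, -0.02, 0, 0, 0.06, 0, 0, 0, 0, 0, 0, 0.06]'

```text
clock: 12.95
position: [503.4, -111.4, 263.2]
orientation: [-1.631, 0.873, 1.628]
ft_force: [-0.6, 0.2, 0.4]
width: 59.9
```

```bash
python3 - <<'E'
from h import *
s=manip.sense();st(s)
C=cam('wrist',s); u=proj(C,[[505,-111,91]])[0]; print(u)
a=manip.grab_frame("wrist")[:,:,::-1]; cv2.imwrite("pics/w13.png",a)
x,y=int(u[0])-50,int(u[1])-40;print(x,y)
cv2.imwrite("pics/w13c.png",cv2.resize(a[y:y+80,x:x+100],(750,600),interpolation=cv2.INTER_CUBIC))
E
```

```text
t 12.95 pos [ 503.4 -111.4  263.2] sh [-2.000e-01  6.000e-01  2.632e+02] toolx [ 0.    -0.003 -1.   ] zyaw 2.16 F [-0.6  0.2  0.4] w 59.9 q [ 0.09  0.18  0.09  0.   -1.48 -1.07]
[322.44951359 178.6064569 ]
272 138
```

View pics/w13c.png

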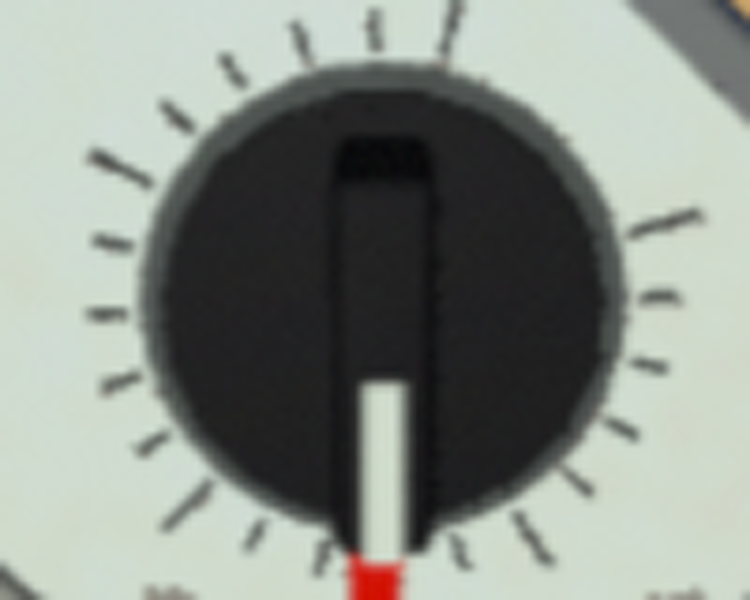

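View pics/w13.png

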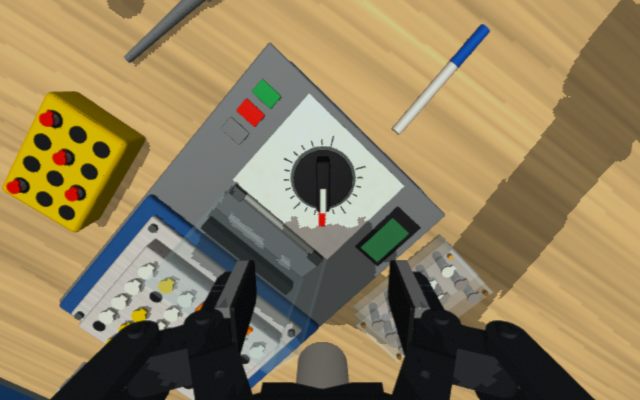

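The line now points almost exactly at the red marker (marker at (322,219), line end at (322,211)). I'll check it numerically.

```bash
python3 - <<'E'
from h import *
a=cv2.imread("pics/w13.png"); s=manip.sense(); C=cam('wrist',s)
b=a[138:238,272:372]; cv2.imwrite("pics/w13d.png",cv2.resize(b,(600,600),interpolation=cv2.INTER_CUBIC))
# red mask
B,G,Rr=[a[:,:,i].astype(int) for i in range(3)]
m=(Rr>120)&(G<70)&(B<70); m[:180]=0;m[250:]=0;m[:,:300]=0;m[:,345:]=0
v,u=np.nonzero(m);print('red',u.mean(),v.mean(),v.min(),v.max(),[(y,u[v==y].mean()) for y in np.unique(v)])
m=(Rr>140)&(G>140)&(B>120); 
for y in range(190,214): 
    x=np.nonzero(m[y,310:336])[0]+310; 
    print(y,x.min() if len(x) else None,x.max() if len(x) else None, [int(t) for t in G[y,314:331]])
E
```

```text
red 321.43243243243245 219.3108108108108 212 225 [(np.int64(212), np.float64(319.0)), (np.int64(213), np.float64(319.0)), (np.int64(214), np.float64(321.5)), (np.int64(215), np.float64(321.5)), (np.int64(216), np.float64(321.5)), (np.int64(217), np.float64(321.5)), (np.int64(218), np.float64(321.5)), (np.int64(219), np.float64(321.5)), (np.int64(220), np.float64(321.5)), (np.int64(221), np.float64(321.5)), (np.int64(222), np.float64(321.5)), (np.int64(223), np.float64(321.5)), (np.int64(224), np.float64(321.5)), (np.int64(225), np.float64(321.5))]
190 321 325 [33, 32, 25, 25, 31, 59, 145, 198, 213, 214, 208, 157, 83, 36, 25, 18, 27]
191 321 325 [33, 31, 22, 25, 32, 60, 148, 203, 218, 219, 214, 159, 83, 37, 25, 18, 27]
192 321 325 [33, 31, 22, 26, 30, 59, 149, 203, 218, 219, 215, 161, 85, 35, 23, 20, 26]
193 321 325 [31, 32, 24, 25, 32, 58, 149, 203, 218, 219, 215, 160, 83, 34, 24, 18, 28]
194 321 325 [33, 30, 24, 25, 32, 58, 148, 203, 218, 219, 215, 160, 82, 35, 22, 18, 27]
195 321 325 [32, 31, 23, 24, 30, 59, 149, 203, 219, 219, 214, 159, 83, 34, 23, 15, 24]
196 321 325 [32, 31, 24,
[... 879 characters left out ...]
60, 150, 203, 218, 219, 213, 159, 83, 33, 24, 22, 45]
207 310 335 [99, 84, 49, 26, 31, 59, 148, 203, 218, 219, 214, 158, 83, 34, 24, 43, 73]
208 310 335 [183, 136, 73, 31, 29, 59, 149, 203, 217, 219, 214, 160, 83, 33, 28, 57, 111]
209 310 335 [207, 169, 99, 42, 30, 60, 149, 203, 218, 218, 214, 159, 82, 33, 39, 107, 178]
210 310 335 [162, 118, 114, 77, 38, 59, 149, 203, 218, 218, 214, 158, 83, 39, 62, 144, 201]
211 310 335 [148, 123, 175, 139, 69, 57, 146, 202, 216, 218, 213, 161, 110, 98, 124, 188, 216]
212 310 335 [139, 127, 193, 199, 129, 69, 141, 193, 208, 209, 206, 173, 186, 201, 206, 215, 219]
213 310 335 [131, 176, 213, 209, 136, 59, 73, 98, 105, 106, 110, 135, 196, 217, 219, 219, 220]
```

View pics/w13d.png

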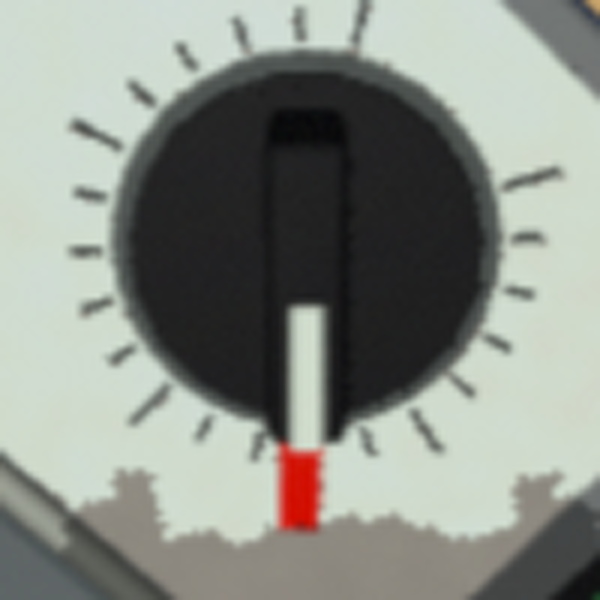

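Line and marker agree to within about 1°. Now I turn back and return to the tab.

Call:
apply_moves --plan '[-0.14, 0, 0, -0.01, 0, 0, 0.06, -0.145, 0, 0, -0.01, 0, 0, 0.06, -0.145, 0, 0, -0.01, 0, 0, 0.06, -0.145, 0, 0, 0, 0, 0, 0.06, -0.145, 0, 0, 0, 0, 0, 0.06, -0.145, 0, 0, 0, 0, 0, 0.06, -0.145, 0, 0, 0, 0, 0, 0.06, -0.145, 0, 0, 0, 0, 0, 0.06, -0.145, 0, 0, 0, 0, 0, 0.06, -0.145, 0, 0, 0, 0, 0, 0.06, -0.145, 0, 0, 0, 0, 0, 0.06, -0.145, 0, 0, 0, 0, 0, 0.06]'

```text
clock: 14.2
position: [497.4, -109.7, 276.6]
orientation: [1.722, 0.761, -1.77]
ft_force: [0.7, -0.2, 0.8]
width: 59.9
```

```bash
python3 - <<'E'
from h import *
s=manip.sense();st(s)
print([x.round(3) for x in delta((616.1,-128.6,290),down(-1.75),s)])
E
```

```text
t 14.2 pos [ 497.4 -109.7  276.6] sh [ -6.4   1.2 276.6] toolx [-0.028  0.    -1.   ] zyaw -2.33 F [ 0.7 -0.2  0.8] w 59.9 q [ 0.09  0.18  0.13 -0.   -1.55  0.72]
[array([-0.58 ,  0.013,  0.025]), array([-16.729,  98.791, -67.735]), array([-13.427, 120.17 ,  -2.57 ])]
```

Call:
apply_moves --plan '[-0.14, 0, 0, -0.01, 0, 0, 0.06, -0.14, 0, 0, -0.005, 0, 0, 0.06, -0.14, 0.01, 0.01, 0, 0, 0, 0.06, -0.13, 0.01, 0.01, 0, 0, 0, 0.06, 0, 0, 0, 0, 0, 0, 0.06, 0, 0, 0, 0, 0.04, 0, 0.06, 0, 0, 0, 0, 0.04, 0, 0.06, 0, 0, 0, 0, 0.03, 0, 0.06, 0, 0, 0, 0, 0, 0, 0.06]'

```text
clock: 15.1
position: [604.1, -129.7, 277.3]
orientation: [1.351, 1.137, -1.368]
ft_force: [0.4, 0.3, -1.2]
width: 59.9
```

```bash
python3 - <<'E'
from h import *
s=manip.sense();st(s)
print([x.round(3) for x in delta((616.1,-128.6,250),down(-1.75),s)])
cv2.imwrite("pics/w14.png",manip.grab_frame("wrist")[:,:,::-1])
E
```

```text
t 15.1 pos [ 604.1 -129.7  277.3] sh [102.2   0.6 277.3] toolx [-0.024  0.015 -1.   ] zyaw -1.769 F [ 0.4  0.3 -1.2] w 59.9 q [ 0.03  0.41  0.45 -0.02 -1.63  1.34]
[array([-0.019, -0.01 ,  0.027]), array([27.012, 12.226, -3.173]), array([27.297, 11.565, -3.215])]
```

View pics/w14.png

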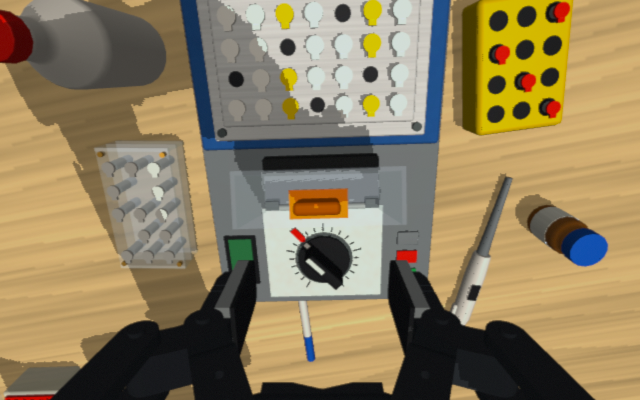

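```bash
python3 - <<'E'
import cv2
a=cv2.imread("pics/w14.png")[180:300,260:390]; cv2.imwrite("pics/w14c.png",cv2.resize(a,(650,600),interpolation=cv2.INTER_CUBIC))
E
```

```text
(no output)
```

View pics/w14c.png

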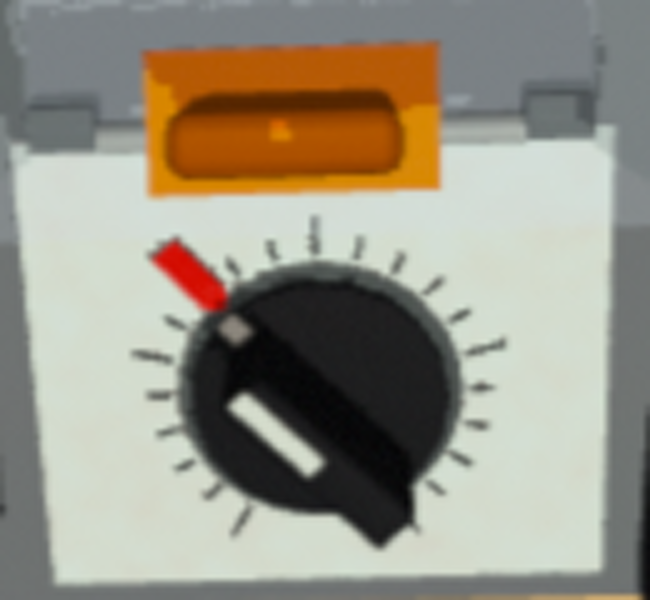

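```bash
python3 - <<'E'
from h import *
from scipy.optimize import least_squares
s=manip.sense(); C=cam('wrist',s)
t=lambda u,v:np.array(atz(C,(260+u/5,180+v/5),0)) 
P=lambda u,v,z:atz(C,(260+u/5,180+v/5),z)[:2]
c=P(322,391,91); print(c)
an=lambda d:round(np.arctan2(d[1],d[0]),3)
print('bar line',an(P(240,402,117)-P(315,470,117)),'patch',an(P(237,328,91)-c),'tip',an(P(218,303,89)-c),'outer',an(P(166,252,89)-c),'own',an(P(166,252,89)-P(218,303,89)), np.hypot(*(P(218,303,89)-c)),np.hypot(*(P(237,328,91)-c)))
# bar centre from top white line end (line from centre?) 
print(P(320,472,117),P(240,400,117))
print('patch->outer',an(P(166,252,89)-P(237,328,91)))
E
```

```text
[ 506.67581523 -111.71886563]
bar line 0.569 patch 0.68 tip 0.641 outer 0.605 own 0.538 29.64223883655332 23.41198268261719
[ 503.112177   -110.69996209] [522.22876965 -98.35464908]
patch->outer 0.527
```

The dial's rim mark meets the marker tip, and the perspective explains the bar's apparent offset. Next I align over the tab and descend.

Call:
apply_moves --plan '[-0.018, -0.01, 0.025, 0, 0.012, -0.003, 0.06, 0, 0, 0, 0.03, 0, 0, 0.055, 0, 0, 0, 0, 0, 0, 0.055]'

```text
clock: 15.45
position: [615.6, -128.5, 246.5]
orientation: [1.341, 1.116, -1.342]
ft_force: [-0.3, 0.2, -1.5]
width: 54.8
```

```bash
python3 - <<'E'
from h import *
s=manip.sense();st(s)
print([x.round(3) for x in delta((616.1,-128.6,200.5),down(-1.75),s)])
cv2.imwrite("pics/w15.png",manip.grab_frame("wrist")[:,:,::-1])
E
```

```text
t 15.45 pos [ 615.6 -128.5  246.5] sh [113.2   3.9 246.5] toolx [ 0.001 -0.002 -1.   ] zyaw -1.753 F [-0.3  0.2 -1.5] w 54.8 q [ 0.04  0.41  0.37  0.   -1.53  1.35]
[array([-0.003,  0.002, -0.001]), array([ 4.6022e+01,  4.7600e-01, -4.5000e-02]), array([4.6021e+01, 5.2800e-01, 3.4000e-02])]
```

View pics/w15.png

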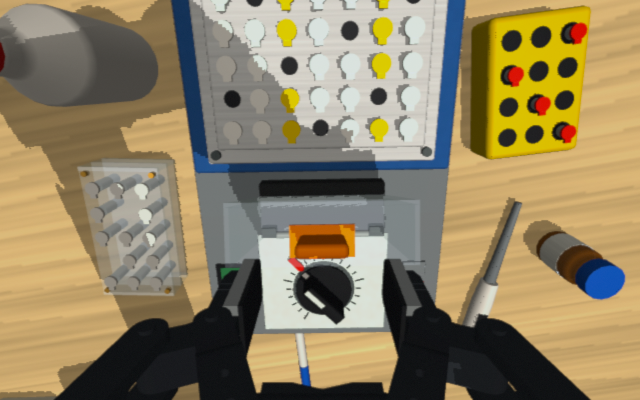

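Call:
apply_moves --plan '[0, 0, 0, 0.02, 0, 0, 0.055, 0, 0, 0, 0.015, 0, 0, 0.055, 0, 0, 0, 0.005, 0, 0, 0.05, 0, 0, 0, 0, 0, 0, 0.045]'

```text
clock: 15.9
position: [619.5, -129.9, 218.8]
orientation: [1.346, 1.098, -1.328]
ft_force: [-0.2, -0.1, 0.8]
width: 44.7
```

```bash
python3 - <<'E'
from h import *
s=manip.sense();st(s)
print([x.round(3) for x in delta((616.1,-128.6,200.5),down(-1.75),s)])
cv2.imwrite("pics/w16.png",manip.grab_frame("wrist")[:,:,::-1])
E
```

```text
t 15.9 pos [ 619.5 -129.9  218.8] sh [117.3   3.2 218.8] toolx [ 0.021 -0.008 -1.   ] zyaw -1.752 F [-0.2 -0.1  0.8] w 44.7 q [ 0.05  0.41  0.29  0.01 -1.43  1.34]
[array([-0.002,  0.004, -0.022]), array([18.202, -3.949, -0.708]), array([18.287, -3.551, -0.637])]
```

View pics/w16.png

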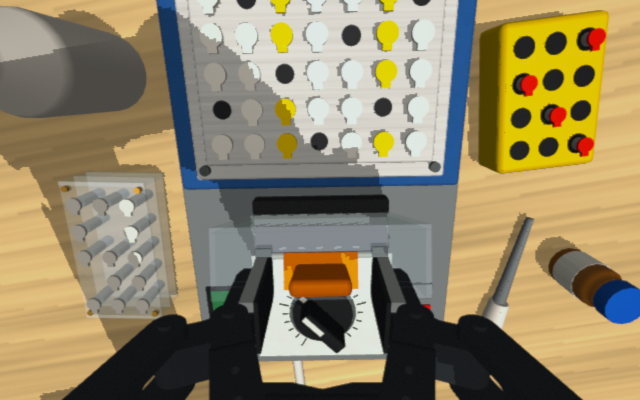

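Call:
apply_moves --plan '[0, 0, -0.022, 0.005, -0.004, -0.0005, 0.045, 0, 0, 0, 0.008, -0.0005, 0, 0.045, 0, 0, 0, 0.004, 0, 0, 0.045, 0, 0, 0, 0, 0, 0, 0.045]'

```text
clock: 16.35
position: [616.4, -128.8, 204.1]
orientation: [1.34, 1.112, -1.341]
ft_force: [-0.5, -0.4, 0.6]
width: 44.8
```

```bash
python3 - <<'E'
from h import *
s=manip.sense();st(s)
print([x.round(3) for x in delta((616.1,-128.6,200.5),down(-1.75),s)])
E
```

```text
t 16.35 pos [ 616.4 -128.8  204.1] sh [114.1   3.6 204.1] toolx [ 0.003 -0.005 -1.   ] zyaw -1.752 F [-0.5 -0.4  0.6] w 44.8 q [ 0.04  0.42  0.27  0.   -1.42  1.34]
[array([-0.002,  0.004, -0.004]), array([ 3.637, -0.341, -0.197]), array([ 3.639, -0.327, -0.183])]
```

Call:
apply_moves --plan '[0, 0, 0, 0.003, 0, 0, 0.045, 0, 0, 0, 0, 0, 0, 0.02, 0, 0, 0, 0, 0, 0, 0.02, 0, 0, 0, 0, 0, 0, 0.02, 0, 0, 0, 0, 0, 0, 0.02]' --grip_force 22

```text
clock: 16.85
position: [616.5, -128.7, 201.0]
orientation: [1.34, 1.112, -1.34]
ft_force: [-0.5, -0.4, 0.4]
width: 27.6
```

```bash
python3 - <<'E'
from h import *
s=manip.sense();st(s)
r=138.5
# current angle a
x,z=114-62,s['position'][2]+19-91; print('a',np.pi-np.arctan2(z,x),np.hypot(x,z))
E
```

```text
t 16.85 pos [ 616.5 -128.7  201. ] sh [114.1   3.8 201. ] toolx [ 0.003 -0.005 -1.   ] zyaw -1.752 F [-0.5 -0.4  0.4] w 27.6 q [ 0.04  0.42  0.27  0.   -1.41  1.34]
a 1.9538424103987821 139.13135264240665
```

```bash
cat > arc.py <<'E'
from h import *
import sys
s=manip.sense(); st(s); A=R.from_rotvec(s['orientation']).as_matrix()
c,sn=np.cos(SH[2]),np.sin(SH[2]); g=s['position']-19*A[:,0]; d=g-[SH[0],SH[1],0]
x=c*d[0]+sn*d[1]-62; z=d[2]-91; a=np.arctan2(z,-x); print('a',round(a,3),'theta',round(a-.087,3),'r',round(np.hypot(x,z),1),'y',round(-sn*d[0]+c*d[1],1))
n=int(sys.argv[1]); st_=float(sys.argv[2]); r=138.5
p=np.array([x,z])
for i in range(n):
    a-=st_; q=np.array([-r*np.cos(a),r*np.sin(a)]) if a>0 else p; e=q-p; p=q
    print(f"{-e[1]/1000:.4f}, {e[0]/1000:.4f}  tcp shx {q[0]+62:.1f} z {q[1]+72:.1f}")
toolx=A[:,0]; print('fix rot y,z:',(toolx@A[:,2]).round(3), delta(s['position'],down(-1.751),s)[0].round(3))
E
python3 arc.py 8 0.06
```

```text
t 16.85 pos [ 616.5 -128.7  201. ] sh [114.1   3.8 201. ] toolx [ 0.003 -0.005 -1.   ] zyaw -1.752 F [-0.5 -0.4  0.4] w 27.6 q [ 0.04  0.42  0.27  0.   -1.41  1.34]
a 1.954 theta 1.867 r 139.2 y 3.9
-0.0023, -0.0080  tcp shx 106.0 z 203.3
-0.0024, -0.0080  tcp shx 98.1 z 205.7
-0.0019, -0.0081  tcp shx 90.0 z 207.6
-0.0014, -0.0082  tcp shx 81.8 z 209.1
-0.0009, -0.0083  tcp shx 73.5 z 210.0
-0.0004, -0.0083  tcp shx 65.2 z 210.5
0.0001, -0.0083  tcp shx 56.9 z 210.4
0.0006, -0.0083  tcp shx 48.6 z 209.9
fix rot y,z: 0.0 [-0.001  0.004 -0.004]
```

Call:
apply_moves --plan '[0, 0, 0, -0.0025, -0.008, 0, 0.02, 0, 0, 0, -0.0024, -0.008, 0, 0.02, 0, 0, 0, -0.0019, -0.0081, 0, 0.02, 0, 0, 0, -0.0014, -0.0082, 0, 0.02, 0, 0, 0, -0.0009, -0.0083, 0, 0.02]'

```text
clock: 17.35
position: [574.9, -121.7, 210.5]
orientation: [1.341, 1.109, -1.339]
ft_force: [1.5, -1.8, -2.5]
width: 27.6
```

```bash
python3 arc.py 8 0.06
```

```text
t 17.35 pos [ 574.9 -121.7  210.5] sh [ 72.    3.3 210.5] toolx [ 0.006 -0.006 -1.   ] zyaw -1.753 F [ 1.5 -1.8 -2.5] w 27.6 q [ 0.06  0.33  0.16  0.01 -1.39  1.33]
a 1.642 theta 1.555 r 138.8 y 3.3
0.0000, -0.0083  tcp shx 63.5 z 210.5
0.0002, -0.0083  tcp shx 55.2 z 210.3
0.0007, -0.0083  tcp shx 46.9 z 209.7
0.0012, -0.0082  tcp shx 38.7 z 208.5
0.0016, -0.0081  tcp shx 30.6 z 206.9
0.0021, -0.0080  tcp shx 22.5 z 204.8
0.0026, -0.0079  tcp shx 14.6 z 202.2
0.0031, -0.0077  tcp shx 6.9 z 199.1
fix rot y,z: 0.0 [-0.002  0.004 -0.007]
```

Call:
apply_moves --plan '[0, 0, -0.005, 0, -0.0083, 0.0003, 0.02, 0, 0, 0, 0.0002, -0.0083, 0.0002, 0.02, 0, 0, 0, 0.0007, -0.0083, 0.0002, 0.02, 0, 0, 0, 0.0012, -0.0082, 0, 0.02, 0, 0, 0, 0.0016, -0.0081, 0, 0.02, 0, 0, 0, 0.0021, -0.008, 0, 0.02]'

```text
clock: 17.95
position: [521.9, -112.8, 204.4]
orientation: [1.34, 1.112, -1.341]
ft_force: [2.3, -3.0, -3.7]
width: 27.4
```

```bash
python3 arc.py 8 0.06
```

```text
t 17.95 pos [ 521.9 -112.8  204.4] sh [ 18.2   2.5 204.4] toolx [ 0.003 -0.005 -1.   ] zyaw -1.752 F [ 2.3 -3.  -3.7] w 27.4 q [ 0.08  0.23  0.01  0.   -1.34  1.3 ]
a 1.251 theta 1.164 r 139.5 y 2.6
0.0038, -0.0075  tcp shx 10.6 z 200.6
0.0033, -0.0076  tcp shx 3.0 z 197.3
0.0038, -0.0074  tcp shx -4.4 z 193.6
0.0042, -0.0072  tcp shx -11.6 z 189.4
0.0046, -0.0069  tcp shx -18.5 z 184.7
0.0050, -0.0066  tcp shx -25.1 z 179.7
0.0054, -0.0063  tcp shx -31.4 z 174.3
0.0058, -0.0060  tcp shx -37.3 z 168.5
fix rot y,z: 0.0 [-0.001  0.004 -0.003]
```

Call:
apply_moves --plan '[0, 0, 0, 0.0036, -0.0075, 0.0004, 0.02, 0, 0, 0, 0.0034, -0.0076, 0.0004, 0.02, 0, 0, 0, 0.0038, -0.0074, 0.0002, 0.02, 0, 0, 0, 0.0042, -0.0072, 0.0002, 0.02, 0, 0, 0, 0.0046, -0.0069, 0, 0.02, 0, 0, 0, 0.005, -0.0066, 0, 0.02]'

```text
clock: 18.55
position: [476.1, -105.2, 179.2]
orientation: [1.341, 1.111, -1.338]
ft_force: [1.8, -0.7, -1.3]
width: 27.6
```

```bash
python3 arc.py 8 0.06
```

```text
t 18.55 pos [ 476.1 -105.2  179.2] sh [-28.2   1.7 179.2] toolx [ 0.006 -0.004 -1.   ] zyaw -1.751 F [ 1.8 -0.7 -1.3] w 27.6 q [ 0.11  0.15 -0.16  0.01 -1.25  1.28]
a 0.871 theta 0.784 r 140.1 y 1.8
0.0068, -0.0051  tcp shx -33.4 z 172.4
0.0059, -0.0058  tcp shx -39.3 z 166.5
0.0062, -0.0055  tcp shx -44.8 z 160.2
0.0066, -0.0051  tcp shx -49.9 z 153.7
0.0069, -0.0047  tcp shx -54.6 z 146.8
0.0071, -0.0043  tcp shx -58.8 z 139.7
0.0074, -0.0038  tcp shx -62.7 z 132.3
0.0076, -0.0034  tcp shx -66.1 z 124.7
fix rot y,z: -0.0 [-0.     0.003 -0.007]
```

Call:
apply_moves --plan '[0, 0, -0.005, 0.0062, -0.0056, 0, 0.02, 0, 0, 0, 0.006, -0.0058, 0, 0.02, 0, 0, 0, 0.0062, -0.0055, 0, 0.02, 0, 0, 0, 0.0066, -0.0051, 0, 0.02, 0, 0, 0, 0.0069, -0.0047, 0, 0.02, 0, 0, 0, 0.0071, -0.0043, 0, 0.02]'

```text
clock: 19.15
position: [441.8, -99.6, 136.7]
orientation: [1.337, 1.116, -1.343]
ft_force: [1.6, -0.7, -0.5]
width: 27.6
```

```bash
python3 arc.py 8 0.045
```

```text
t 19.15 pos [441.8 -99.6 136.7] sh [-63.    1.2 136.7] toolx [-0.001 -0.004 -1.   ] zyaw -1.751 F [ 1.6 -0.7 -0.5] w 27.6 q [ 0.13  0.12 -0.31  0.   -1.14  1.26]
a 0.478 theta 0.391 r 140.7 y 1.3
0.0066, -0.0008  tcp shx -63.7 z 130.1
0.0057, -0.0025  tcp shx -66.2 z 124.3
0.0058, -0.0022  tcp shx -68.5 z 118.5
0.0059, -0.0020  tcp shx -70.4 z 112.6
0.0060, -0.0017  tcp shx -72.1 z 106.6
0.0061, -0.0014  tcp shx -73.5 z 100.5
0.0061, -0.0011  tcp shx -74.7 z 94.4
0.0062, -0.0009  tcp shx -75.5 z 88.2
fix rot y,z: 0.0 [-0.     0.004  0.001]
```

Call:
apply_moves --plan '[0, 0, 0, 0.006, -0.0018, 0, 0.02, 0, 0, 0, 0.0058, -0.0025, 0, 0.02, 0, 0, 0, 0.0058, -0.0022, 0, 0.02, 0, 0, 0, 0.0059, -0.002, 0, 0.02, 0, 0, 0, 0.006, -0.0017, 0, 0.02]'

```text
clock: 19.65
position: [429.4, -97.5, 103.9]
orientation: [1.336, 1.118, -1.346]
ft_force: [0.2, 0.9, 0.6]
width: 27.6
```

```bash
python3 arc.py 8 0.035
```

```text
t 19.65 pos [429.4 -97.5 103.9] sh [-75.5   1.  103.9] toolx [-0.004 -0.004 -1.   ] zyaw -1.751 F [0.2 0.9 0.6] w 27.6 q [ 0.14  0.13 -0.39  0.   -1.05  1.25]
a 0.228 theta 0.141 r 141.1 y 1.1
0.0053, 0.0015  tcp shx -73.9 z 98.5
0.0048, -0.0008  tcp shx -74.8 z 93.8
0.0048, -0.0007  tcp shx -75.5 z 89.0
0.0048, -0.0005  tcp shx -76.0 z 84.1
0.0048, -0.0003  tcp shx -76.3 z 79.3
0.0048, -0.0002  tcp shx -76.5 z 74.5
-0.0000, 0.0000  tcp shx -76.5 z 74.5
-0.0000, 0.0000  tcp shx -76.5 z 74.5
fix rot y,z: 0.0 [-0.     0.004  0.003]
```

Call:
apply_moves --plan '[0, 0, 0, 0.004, -0.0006, 0, 0.02, 0, 0, 0, 0.004, -0.0005, 0, 0.02, 0, 0, 0, 0.0035, -0.0004, 0, 0.02, 0, 0, 0, 0.003, -0.0003, 0, 0.02]'

```text
clock: 20.05
position: [426.4, -97.0, 87.3]
orientation: [1.335, 1.12, -1.347]
ft_force: [-0.6, 0.9, 0.1]
width: 27.3
```

```bash
python3 arc.py 3 0.035
python3 - <<'E'
from h import *
cv2.imwrite("pics/w17.png",manip.grab_frame("wrist")[:,:,::-1])
E
```

```text
t 20.05 pos [426.4 -97.   87.3] sh [-78.5   0.9  87.3] toolx [-0.006 -0.003 -1.   ] zyaw -1.751 F [-0.6  0.9  0.1] w 27.3 q [ 0.14  0.14 -0.43  0.   -1.01  1.25]
a 0.109 theta 0.022 r 141.3 y 1.0
0.0051, 0.0023  tcp shx -76.1 z 82.2
0.0048, -0.0003  tcp shx -76.4 z 77.3
0.0048, -0.0001  tcp shx -76.5 z 72.5
fix rot y,z: -0.0 [-0.     0.004  0.006]
```

View pics/w17.png

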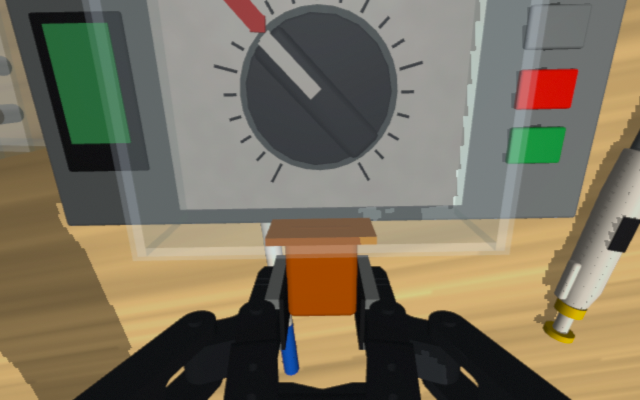

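Call:
apply_moves --plan '[0, 0, 0, 0.0015, 0, 0, 0.02, 0, 0, 0, 0.0015, 0, 0, 0.02]'

```text
clock: 20.3
position: [426.0, -97.0, 83.6]
orientation: [1.335, 1.121, -1.348]
ft_force: [-1.8, 1.3, 1.0]
width: 27.2
```

```bash
python3 arc.py 1 0.03
```

```text
t 20.3 pos [426.  -97.   83.6] sh [-78.9   0.9  83.6] toolx [-0.007 -0.003 -1.   ] zyaw -1.752 F [-1.8  1.3  1. ] w 27.2 q [ 0.14  0.14 -0.43  0.   -1.    1.25]
a 0.083 theta -0.004 r 141.3 y 1.0
0.0044, 0.0025  tcp shx -76.3 z 79.3
fix rot y,z: -0.0 [-0.001  0.004  0.007]
```

Call:
apply_moves --plan '[0, 0, 0, 0.0015, 0, 0, 0.02, 0, 0, 0, 0.0015, 0, 0, 0.02, 0, 0, 0, 0, 0, 0, 0.02]'

```text
clock: 20.6
position: [426.0, -96.9, 82.7]
orientation: [1.334, 1.12, -1.347]
ft_force: [-1.1, 0.9, 0.8]
width: 27.4
```

```bash
python3 arc.py 1 0.03
```

```text
t 20.6 pos [426.  -96.9  82.7] sh [-79.    0.9  82.7] toolx [-0.007 -0.003 -1.   ] zyaw -1.751 F [-1.1  0.9  0.8] w 27.4 q [ 0.14  0.14 -0.43  0.   -1.    1.25]
a 0.076 theta -0.011 r 141.3 y 1.0
0.0044, 0.0025  tcp shx -76.4 z 78.3
fix rot y,z: -0.0 [0.    0.005 0.006]
```

Call:
apply_moves --plan '[0, 0, 0, 0.003, 0, 0, 0.02, 0, 0, 0, 0.003, 0, 0, 0.02]'

```text
clock: 20.8
position: [426.3, -97.2, 81.3]
orientation: [1.333, 1.119, -1.345]
ft_force: [-17.4, 9.5, 37.8]
width: 27.5
```

```bash
python3 arc.py 1 0.03
python3 - <<'E'
from h import *
a=manip.grab_frame("side")[160:300,270:480,::-1]
cv2.imwrite("pics/s18.png",cv2.resize(a,(800,533),interpolation=cv2.INTER_CUBIC))
E
```

```text
t 20.8 pos [426.3 -97.2  81.3] sh [-78.6   0.8  81.3] toolx [-0.005 -0.005 -1.   ] zyaw -1.749 F [-17.4   9.5  37.8] w 27.5 q [ 0.14  0.15 -0.44  0.   -0.99  1.25]
a 0.066 theta -0.021 r 140.8 y 0.9
0.0043, 0.0021  tcp shx -76.4 z 77.0
fix rot y,z: 0.0 [0.002 0.005 0.004]
```

View pics/s18.png

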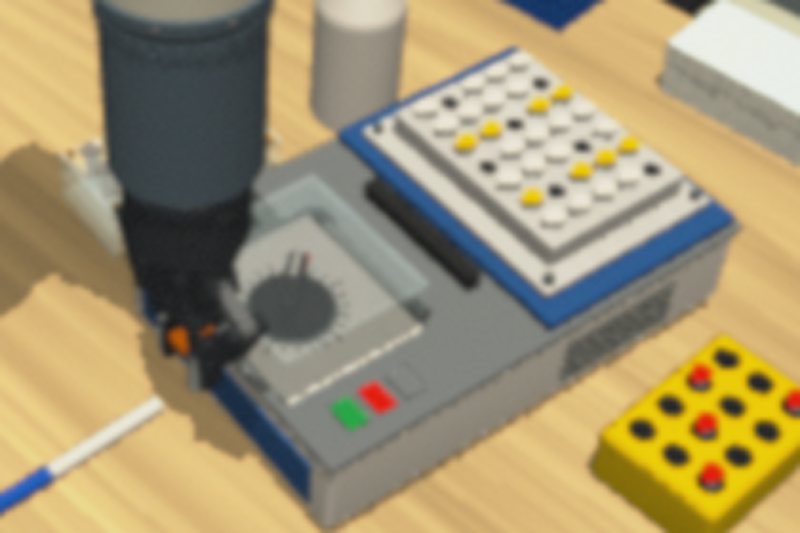

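The guard is firmly closed; the last push met the stop at 38 N. I'll relax, release and rise.

Call:
apply_moves --plan '[0, 0, 0, -0.0005, 0, 0, 0.02, 0, 0, 0, 0, 0, 0, 0.02]' --grip_force 20

```text
clock: 21.05
position: [426.3, -97.0, 83.2]
orientation: [1.334, 1.118, -1.343]
ft_force: [0.4, -0.9, -0.6]
width: 27.7
```

```bash
python3 arc.py 1 0.03
```

```text
t 21.05 pos [426.3 -97.   83.2] sh [-78.6   0.9  83.2] toolx [-0.003 -0.004 -1.   ] zyaw -1.749 F [ 0.4 -0.9 -0.6] w 27.7 q [ 0.14  0.14 -0.44  0.   -1.    1.25]
a 0.079 theta -0.008 r 141.0 y 1.0
0.0043, 0.0022  tcp shx -76.3 z 78.8
fix rot y,z: -0.0 [0.002 0.005 0.002]
```

Call:
apply_moves --plan '[0, 0, 0, 0, 0, 0, 0.05, 0, 0, 0, 0, 0, 0, 0.055, 0, 0, 0, 0, 0, 0, 0.055, 0, 0, 0, -0.02, -0.002, 0, 0.055, 0, 0, 0, -0.03, -0.002, 0, 0.055, 0, 0, 0, -0.04, 0, 0, 0.055, 0, 0, 0, -0.04, 0, 0, 0.055, 0, 0, 0, -0.03, 0, 0, 0.055, 0, 0, 0, 0, 0, 0, 0.055]'

```text
clock: 21.95
position: [422.8, -96.7, 246.3]
orientation: [1.332, 1.118, -1.349]
ft_force: [0.3, 0.8, -0.3]
width: 55.0
```

```bash
python3 - <<'E'
from h import *
s=manip.sense();st(s)
cv2.imwrite("pics/w19.png",manip.grab_frame("wrist")[:,:,::-1])
a=manip.grab_frame("side")[160:300,270:480,::-1]
cv2.imwrite("pics/s19.png",cv2.resize(a,(800,533),interpolation=cv2.INTER_CUBIC))
E
```

```text
t 21.95 pos [422.8 -96.7 246.3] sh [-82.1   0.7 246.3] toolx [-0.008 -0.007 -1.   ] zyaw -1.751 F [ 0.3  0.8 -0.3] w 55.0 q [ 0.14  0.02 -0.13  0.01 -1.43  1.25]
```

View pics/w19.png

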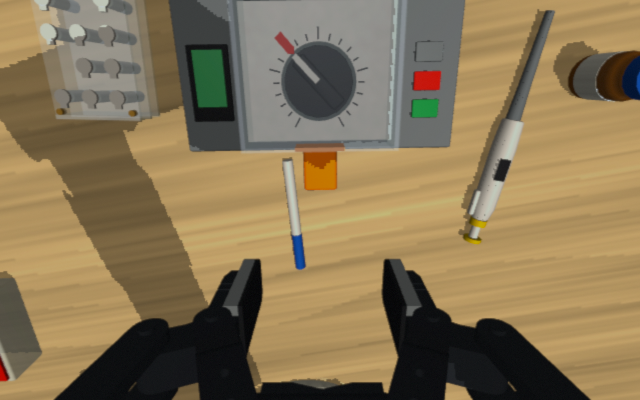

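View pics/s19.png

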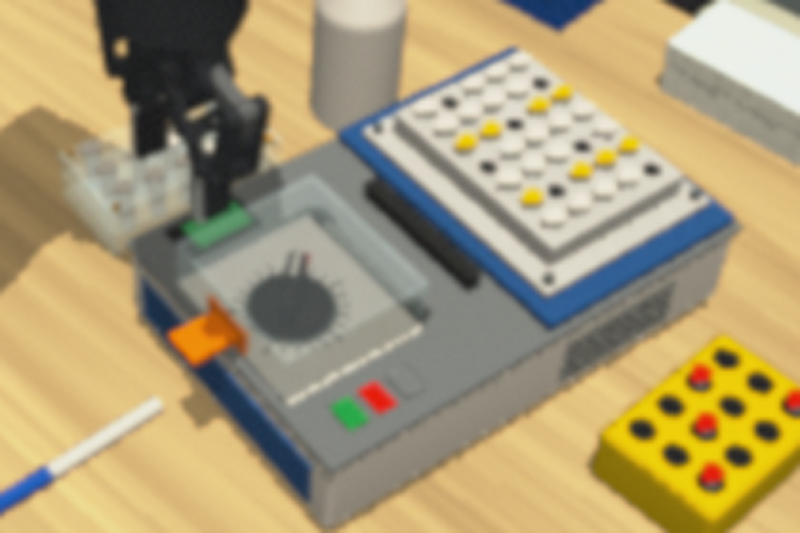

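The tab is at (205,335) in the side crop, the same as before, so the guard is fully closed. The dial line points at the marker and nothing else has moved. Handing in.

```bash
python3 -c "
from rig import manip
print(manip.close_job()); print(manip.sense()['clock'])"
```

```text
the job is handed in; nothing more can be done
None
the job is handed in; nothing more can be done
```

The job is handed in at about 22 s of the 72 s allowed; no verdict was reported. I opened the guard by the tab until it stood on its stop. I then turned the dial clockwise about 1.15 rad to the red marker and lowered the guard under grip the whole way until it was closed.

**Last checks:**
- **Guard:** it is back in the same place as at the start in the side view, and the gripper is clear above it.
- **Dial:** the white line points at the marker. Image estimates of the remaining error are about 1°, though individual readings of the marker's direction spread by roughly 2–3°.
- **Surroundings:** the marker and the nearby bystanders visible in the last views look unmoved. I did not check the others again.
- **Closing force:** one last downward push on the closed guard briefly reached about 38 N up and about 43 N in total at the wrist. The fingers were holding the tab at the time, and I relaxed it before releasing. This is under the 120 N wrist limit, but firmer than I wanted.

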